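# Unlatch the tile case, add the reference tile, snap it shut

### The arm

A 6-joint arm with a two-finger parallel gripper is mounted at the origin on a cart in front of the work surface, level with it; the furniture and walls round the work are solid. World frame = base frame: x ahead of the robot, y to its left, z up, the work surface at z = 0. Lengths are in m, angles in rad, forces in N, time in s.
With the tool pointing down it reaches from about 0.325 to 0.75 m from the base axis. Payload 7.6 kg.
Tool frame: the origin (TCP) lies between the finger pads; the fingertips stand 8 mm ahead of it and the grasp point (between the pads) lies 11 mm behind it; z points along the fingers, y is the line along which they close (so a half turn about z gives the same grasp; the last joint's range is limited). The gripper opens to 85 mm and grips with 20 to 120 N. Pads are 22 mm wide; open, the fingers measure 114 mm over their backs; the gripper's body (76 mm by 85 mm) begins 54 mm behind the grasp point. The pads swing forward as they close: fully open they stand 13 mm farther back than shut.
Start: joints at [-1.219, 0.052, 1.401, -0, 1.689, -0.07], TCP at [0.215, -0.479, 0.239] pointing down, gripper open.
Joint ranges: [-2.9, 2.9], [-0.91, 2.17], [0.12, 2.37], [-1.06, 4.2], [0.26, 2.73], [-2.93, 2.93]. Speed limits (rad/s): [2.57, 2.57, 3.01, 3.14, 3.14, 3.14].

### API

Orientations are given as a unit quaternion [w, x, y, z].
In Python, from workcell import robot gives the robot as it stands.
- The arm moves only by the tool apply_moves, never from a script. Its argument "deltas" is a list of rows, each a list of 3 entries, a list of its own where there are three numbers: the opening, from -1 (shut) to 1 (fully open), then the shift along the tool's x, y, z in m, then the turn about the tool's z in degrees. In form: [[jaw, [tx, ty, tz], yaw], ...]. A call has 1 to 10 rows; each row shifts and turns the commanded pose from where the row before left it, along the tool's axes as they then stand; what a row does not reach is not made up. A row lasts 1/10 s, in which the tool goes at most 50 mm and 8.59 degrees, less where a joint would pass 70% of its speed; a pose out of reach is approached as far as the arm can. A call is refused whole if a number of a shift passes 0.05 or a number of a turn 8.59, either way. A call with a gripper value outside its range is refused whole. The fingers move at their own pace and stop on an object; "force" is the grip in N (left out, the last holds). Time passes only in rows, so rows that do not move let the fingers close. It gives the time, the measured TCP pose, the force, the opening and the grip force at its end, in the units of the state.
- robot.sense(): the state, without advancing time (a new reading comes with each control period).
- robot.snapshot(name): name is "scene" or "side" or "wrist"; returns a dict with "img" (400x640x3 uint8, red, green, blue), "z_map" (400x640 float32, m along the optical axis (not along the pixel's ray), 0 where there is no reading), "fovy" (degrees; the focal length in pixels is half the picture's height over the tangent of half this angle, whatever the lens; pixels are square), "cx", "cy" (the principal point, pixels), "camera_from_world" (4x4, takes a point from world to camera coordinates); the wrist camera has in their place "tool_from_camera" (4x4, takes a point from camera to tool coordinates, whose origin is the TCP and whose axes are the flange's). Camera axes: x right, y down, z forward; pixel columns grow to the right and rows downward; lengths in m; the calibration is good to about 2 mm. A picture is of the moment at which its call begins: read the wrist's pose just before it.
- robot.sign_off(): hands the job in; it is judged then, once.
The state is a dict: "time_s": time; "joints": joint angles; "qd": joint speeds; "tau": joint torques, N m; "tcp_pos": TCP position; "ee_rot": TCP orientation; "wrist_force": force on the tool from outside, world axes, zero at the start; "torque": the same for the moment, N m; "finger_gap": opening from 0.0 (shut) to 1.0 (fully open); "finger_force": force on a finger pad.
Only numpy, scipy, OpenCV 4.12 (cv2) and the standard library are available. Lean on these libraries where they do the work, as an engineer would, in place of code of your own. Each camera call takes 0.05 s, during which the arm holds its last target. There are 200 camera calls.

### The job

Press in the orange sprung tab of the storage case and, keeping it pressed, lift the lid free of its catch and swing it right up to upright, where it stays. Then slide the blue tile forward on its railed stand until about a third of it juts out over the front edge, take it there, lay it squarely on top of the two white tiles in the case, and close the lid until the tab snaps home. Do not let the blue tile fall on the worktop, and leave the bottles, timer and marker where they are.

Things in the scene. Friction and masses are not known exactly. Their poses are not given: they have to be found in the camera images.
- case: Fixed grey plastic case, 120 (x) x 128 (y) x 50 mm high, walls 4 mm, under a blue lid; origin at the centre of its underside on the worktop, x points from the latch side (front, toward the robot) to the hinge side, z up. Inside: floor at z = 5 mm; on it a black pad 88 (x) x 44 (y) mm, top at z = 13 mm, on which two white tiles lie, one on the other (top at z = 23 mm).
- keeper_bar (a point): Middle of the top of the keeper bar, a fixed grey bar across the front of the case, behind which the tab stands: x -83 to -75, y -30 to 30, z 35 to 43 mm in the case frame.
- stack_centre (a point): Centre of the top of the black pad in the case (case frame 0, 0, 13 mm), axes as the case. The tiles lie here with their long side along x; the blue tile finally has its underside 10 mm above this point.
- lid_hinge (a point): Middle of the lid's hinge axis, case frame 60, 0, 52 mm; the axis is the case's y.
- lid (a joint): Angle of the blue lid (rad): 0 shut, grows as the front rises, 1.57 upright, stop at 1.85. Plate 120 x 128 x 6 mm, top at z = 56.5 mm when shut. Stiff hinge: stays at any angle (about 2 N at the front moves it). Shut, the tab's nose under the keeper bar holds it until the tab is pressed in; to latch, push the front edge down (about 10 N) until the nose snaps under the bar.
- tab (a joint): How far the orange tab is pressed in toward the hinge side (m): 0 sprung out, 0.0075 at most. Spring: about 2 N to start, 5 N fully in. Pressed 0.004 the nose is clear of the bar; 0.0055 is needed while it passes the bar as the lid rises: keep it pressed until the lid is past 0.17 rad.
- tab_face (a point): Middle of the tab's ribbed front face, looking away from the case (-x). The tab is an upright orange plate 30 mm wide (y), 4 mm thick, on the lid's front edge, moving with it. Shut and tab out: case frame -72, 0, 60 mm; the free face runs from z 43 (keeper bar) up to z 76 (lip's underside). Blue guide ears at y = 17 to 23 mm either side, z 51 to 64, x to -74.
- lip_edge (a point): Front lower edge of the finger lip at the tab's top: a ledge 30 mm wide, 4 mm thick, standing 14 mm forward of the tab's face. Shut and tab out: case frame -86, 0, 76 mm. A fingertip leaning forward fits below it, presses the face and hooks the lid up at once. Moves and turns with lid and tab.
- stand: Fixed aluminium stand, 140 (x) x 72 (y) mm, its flat deck at z = 40 mm, open at the front and back; along both sides rails 6 mm wide rise to z = 46 mm, 54 mm apart inside, so that the tile between them cannot be gripped by its sides. Origin at the centre of its underside, x points from the front edge (toward the robot) to the back.
- stand_front (a point): Middle of the deck's front edge (stand frame -70, 0, 40 mm), axes as the stand.
- tile: Loose blue ceramic tile, 90 (x, its long side) x 50 (y) x 5 mm, about 54 g; origin at the centre of its underside. It starts lying on the stand between the rails, long side along the stand's x, not overhanging.
- white_tile_1: Lower white tile in the case, 90 x 50 x 5 mm, loose; origin at the centre of its underside.
- white_tile_2: Upper white tile in the case, same size, lying on the lower one; origin at the centre of its underside.
- timer: Flat white bench timer, 62 x 66 x 18 mm, loose; origin at the centre of its underside. Leave alone.
- red_bottle: White bottle with a red cap, 59 mm wide, 118 mm high, loose; origin at the centre of its underside. Leave alone.
- amber_bottle: Brown bottle with a black cap, 55 mm wide, 105 mm high, loose; origin at the centre of its underside. Leave alone.
- marker: Red felt marker, 136 mm long, 16 mm thick, lying loose on the worktop; origin at its centre below. Leave alone.
There are look-alikes about, which are no part of the job. Of the things that look like the case, take the one that is farthest from the robot's base at the start. Several things have the shape of the stand; the one meant has the colours described above.

How it is judged:
By the outcome, as a careful person would: the job done as asked, in the order asked, and still so for the second after the job is handed in, with the robot touching nothing.
It also fails if it takes over 72 s, if anything falls off the work surface, if the arm or the gripper's body presses on something with over 40 N, if the wrist force passes 120 N, or if a joint passes its speed limit or range.

## Working session

There is one attempt and no reset: what is moved stays moved. The work goes in short steps, Python scripts to look and compute and a tool call to move; the robot and the scene stay as the last step left them, time stands still between calls to the robot, and variables do not carry over. Pictures are saved under pics/ and viewed, at most 10 in all, crops included, and the job is handed in when it is done.

Besides the shell and the picture viewer there is one more tool, called after "Request:" as name(argument=value, ...) on one line, values as JSON. apply_moves: Moves the arm, as the interface text tells. Its arguments: {"type":"object","properties":{"deltas":{"type":"array"},"force":{"type":"number"}},"required":["deltas"]}

```bash
mkdir -p pics; ls; cat > h.py <<'E'
import numpy as np, cv2
from workcell import robot
def K(s):
    f=s["img"].shape[0]/2/np.tan(np.radians(s["fovy"])/2); return f,s["cx"],s["cy"]
def pts(s,T):  # world point map, T = world_from_camera
    f,cx,cy=K(s); z=s["z_map"]; v,u=np.mgrid[:z.shape[0],:z.shape[1]]
    P=np.stack([(u-cx)/f*z,(v-cy)/f*z,z],-1); W=P@T[:3,:3].T+T[:3,3]; W[z<=0]=np.nan; return W
def R(q):
    from scipy.spatial.transform import Rotation as Ro
    return Ro.from_quat([q[1],q[2],q[3],q[0]]).as_matrix()
def snap(name):
    st=robot.sense(); s=robot.snapshot(name)
    if name=="wrist":
        T=np.eye(4);T[:3,:3]=R(st["ee_rot"]);T[:3,3]=st["tcp_pos"];T=T@s["tool_from_camera"]
    else: T=np.linalg.inv(s["camera_from_world"])
    return s,T,pts(s,T)
def save(n,im,sc=1):
    cv2.imwrite("pics/"+n,cv2.resize(im[...,::-1],None,fx=sc,fy=sc))
E
python3 - <<'E'
from h import *
for n in("scene","side"):
    s,T,W=snap(n); save(n+"0.png",s["img"]); np.savez(n+"0.npz",img=s["img"],W=W,T=T,k=K(s)); print(n,T.round(3).tolist(),K(s))
st=robot.sense();print(st)
E
```

```text
pics
scene [[0.892, -0.326, 0.315, 0.13], [-0.453, -0.641, 0.62, -0.892], [0.0, -0.695, -0.719, 0.986], [0.0, 0.0, 0.0, 1.0]] (np.float64(452.3445520695699), 320.7565434804963, 193.33214221495933)
side [[-0.983, -0.102, 0.151, 0.357], [-0.182, 0.55, -0.815, 0.876], [-0.0, -0.829, -0.559, 0.743], [0.0, 0.0, 0.0, 1.0]] (np.float64(410.43268049821893), 319.4509053300502, 198.85366093872287)
{'time_s': 0.1, 'joints': array([-1.21926240e+00,  5.27653600e-02,  1.40164487e+00, -1.34194101e-05,
        1.68863385e+00, -7.03031275e-02]), 'qd': array([ 2.29816201e-04, -6.34036310e-04, -2.04930012e-03, -1.32737879e-03,
        2.25064629e-04, -8.85309028e-05]), 'tau': array([ 1.95512475e-03, -3.82581210e+01, -3.60985565e+01, -1.79330829e-05,
        4.75306908e-03,  1.61244611e-05]), 'tcp_pos': array([ 0.21487607, -0.47871259,  0.23855012]), 'ee_rot': array([-7.17614945e-04,  9.77838933e-01,  2.09357336e-01, -1.08308258e-04]), 'wrist_force': array([-0.40486389,  0.30078132, -0.25112387]), 'torque': array([-0.01854881,  0.06053215, -0.0098844 ]), 'finger_force': 0.0, 'finger_gap': 0.99985061696622}
```

View pics/scene0.png

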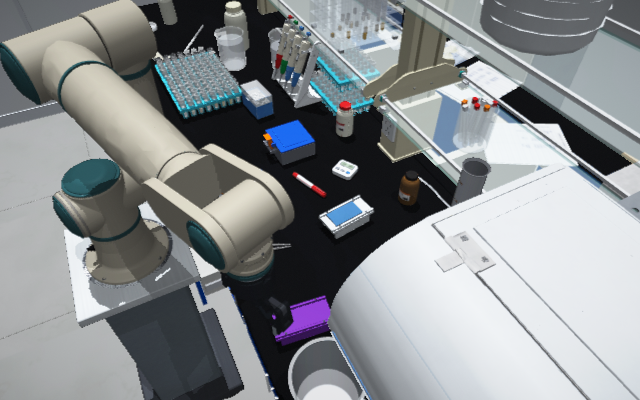

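View pics/side0.png

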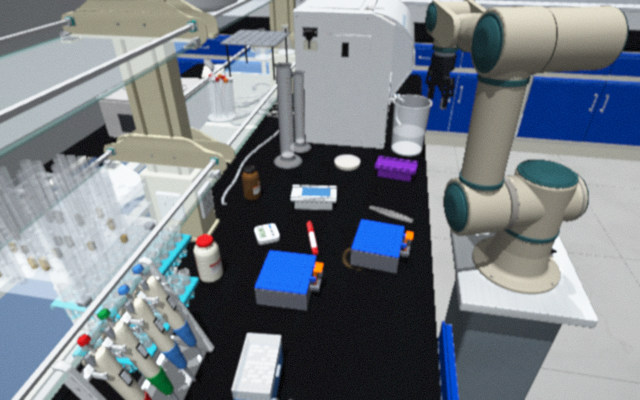

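The side view shows two cases, at (287,278) and (380,245); in the scene view only the first appears, at (290,140), because the arm hides the other. There are two stands. The aluminium one is at side (314,195) / scene (347,214) and the purple look-alike is at side (396,166) / scene (303,320). Next I'll measure all of these.

```bash
python3 - <<'E'
from h import *
for n in("side","scene"):
    d=np.load(n+"0.npz"); im=d["img"];W=d["W"]; hsv=cv2.cvtColor(im,cv2.COLOR_RGB2HSV)
    for nm,lo,hi in(("blue",(100,120,80),(125,255,255)),("orange",(5,150,120),(20,255,255)),("purple",(130,100,60),(155,255,255))):
        m=cv2.inRange(hsv,np.array(lo),np.array(hi))
        k,L,S,C=cv2.connectedComponentsWithStats(m)
        for i in range(1,k):
            if S[i,4]<30: continue
            p=W[L==i]; p=p[np.isfinite(p[:,0])]
            if len(p)<20: continue
            med=np.median(p,0)
            if not(-.02<med[2]<.2 and abs(med[0])<1 and abs(med[1])<1): continue
            q=p[abs(p[:,2]-med[2])<.006]
            r=cv2.minAreaRect((q[:,:2]*1000).astype(np.float32))
            print(n,nm,C[i].round(),S[i,4],"med",med.round(3),"rect",np.round(r[0]),np.round(r[1]),round(r[2],1),"d",np.hypot(*med[:2]).round(3))
    # everything between 35..60 mm high? print dims of stand
E
```

```text
side blue [316. 191.] 173 med [ 0.565 -0.179  0.046] rect [ 564. -179.] [83. 42.] 7.2 d 0.593
side blue [379. 238.] 1626 med [0.355 0.029 0.058] rect [352.  22.] [133. 136.] 84.6 d 0.357
side blue [286. 272.] 2144 med [0.563 0.196 0.058] rect [559. 187.] [135. 133.] 1.1 d 0.596
side blue [186. 335.] 269 med [0.692 0.436 0.104] rect [697. 437.] [27. 10.] 31.6 d 0.818
side blue [176. 357.] 277 med [0.688 0.484 0.105] rect [690. 483.] [23.  8.] 50.2 d 0.841
side blue [275. 386.] 49 med [0.517 0.465 0.036] rect [517. 466.] [ 1. 33.] 5.7 d 0.695
side orange [409. 235.] 77 med [0.28  0.028 0.08 ] rect [281.  30.] [31. 17.] 84.1 d 0.281
side orange [318. 268.] 100 med [0.49  0.187 0.08 ] rect [487. 186.] [32. 17.] 89.8 d 0.524
side purple [395. 167.] 868 med [ 0.324 -0.385  0.04 ] rect [ 324. -407.] [ 77. 140.] 82.3 d 0.503
scene blue [289.  72.] 78 med [0.689 0.471 0.106] rect [689. 471.] [17. 23.] 51.5 d 0.835
scene blue [295.  79.] 71 med [0.692 0.421 0.102] rect [694. 421.] [11. 22.] 79.8 d 0.81
scene blue [259. 108.] 302 med [0.537 0.396 0.03 ] rect [549. 440.] [ 66. 102.] 6.0 d 0.667
scene blue [289. 136.] 994 med [0.563 0.184 0.058] rect [560. 190.] [136. 134.] 1.9 d 0.593
scene blue [344. 213.] 429 med [ 0.563 -0.179  0.046] rect [ 564. -179.] [91. 53.] 7.8 d 0.591
scene orange [267. 136.] 35 med [0.487 0.19  0.081] rect [486. 186.] [19. 30.] 17.9 d 0.523
scene purple [306. 320.] 1568 med [ 0.334 -0.425  0.041] rect [ 323. -411.] [ 72. 139.] 81.9 d 0.541
```

```bash
python3 - <<'E'
from h import *
for n in("side","scene"):
    d=np.load(n+"0.npz");W=d["W"].reshape(-1,3)
    G={}
    for p in W[np.isfinite(W[:,0])]:
        if .15<p[0]<.95 and -.65<p[1]<.5 and .08<p[2]<.7: 
            G.setdefault((int(np.floor(p[0]*10)),int(np.floor(p[1]*10))),[]).append(p[2])
    print(n)
    for i in range(1,10): print(i/10,[ (f"{min(G[i,j]):.2f}-{max(G[i,j]):.2f}" if len(G.get((i,j),[]))>5 else "    -    ") for j in range(-7,5)])
s=robot.snapshot("wrist");print(s["tool_from_camera"].round(3).tolist(),K(s))
E
```

```text
side
0.1 ['    -    ', '    -    ', '0.24-0.56', '0.45-0.55', '0.46-0.55', '    -    ', '    -    ', '0.14-0.62', '0.15-0.59', '    -    ', '    -    ', '    -    ']
0.2 ['0.09-0.35', '0.08-0.52', '0.25-0.56', '0.46-0.55', '0.49-0.52', '    -    ', '0.55-0.58', '0.08-0.62', '    -    ', '    -    ', '    -    ', '    -    ']
0.3 ['0.12-0.49', '0.08-0.49', '    -    ', '    -    ', '    -    ', '    -    ', '    -    ', '    -    ', '    -    ', '    -    ', '    -    ', '    -    ']
0.4 ['0.48-0.51', '0.08-0.50', '    -    ', '    -    ', '    -    ', '    -    ', '    -    ', '    -    ', '0.08-0.08', '0.08-0.08', '    -    ', '    -    ']
0.5 ['0.50-0.51', '0.08-0.50', '    -    ', '    -    ', '    -    ', '    -    ', '    -    ', '    -    ', '    -    ', '    -    ', '0.08-0.08', '0.08-0.09']
0.6 ['0.50-0.51', '0.08-0.50', '0.08-0.36', '    -    ', '    -    ', '    -    ', '    -    ', '    -    ', '    -    ', '    -    ', '    -    ', '0.08-0.15']
0.7 ['0.50-0.50', '0.08-0.50', '0.08-0.55', '0.14-0.55', '0.11-0.57', '0.08-0.57', '0.22-0.60', '0.22-0.60', '0.08-0.57', '0.08-0
[... 1293 characters left out ...]
    ', '    -    ', '0.08-0.18']
0.7 ['0.49-0.58', '0.49-0.58', '0.23-0.58', '0.23-0.58', '0.08-0.58', '0.08-0.58', '0.22-0.55', '0.22-0.29', '0.08-0.27', '0.08-0.35', '0.08-0.35', '0.08-0.35']
0.8 ['0.37-0.55', '0.54-0.55', '0.23-0.66', '0.23-0.66', '0.23-0.63', '0.08-0.55', '0.08-0.55', '0.08-0.47', '0.23-0.24', '0.08-0.39', '0.08-0.39', '0.08-0.36']
0.9 ['0.37-0.37', '0.54-0.55', '0.23-0.66', '0.23-0.55', '0.23-0.37', '0.23-0.55', '0.23-0.44', '0.32-0.43', '0.23-0.24', '0.23-0.38', '0.23-0.39', '    -    ']
[[-0.001, -0.946, -0.324, 0.085], [1.0, -0.001, 0.0, -0.0], [-0.0, -0.324, 0.946, -0.134], [0.0, 0.0, 0.0, 1.0]] (np.float64(283.4247563238551), 316.28989235131354, 203.59052318614934)
```

Request:
apply_moves(deltas=[[1, [0, 0, -0.02], 5.6], [1, [0, 0, -0.02], 5.6], [1, [0, 0, -0.01], 5.6], [1, [0.04, -0.033, 0], 0], [1, [0.04, -0.033, 0], 0], [1, [0.04, -0.033, 0], 0], [1, [0.04, -0.033, 0], 0], [1, [0.04, -0.033, 0], 0], [1, [0.04, -0.033, 0], 0], [1, [0.03, -0.03, 0], 0]])

```text
time_s: 1.15
tcp_pos: [0.4472, -0.2243, 0.2889]
ee_rot: [-0.0, 0.998, 0.065, -0.0]
wrist_force: [0.7, -1.3, -0.2]
finger_gap: 0.995
finger_force: 0.0
```

```bash
python3 - <<'E'
from h import *
for n in("side","scene"):
    W=np.load(n+"0.npz")["W"].reshape(-1,3)
    for y0 in np.arange(0,.4,.05):
        q=W[(W[:,1]>y0)&(W[:,1]<y0+.05)&(W[:,0]>.6)&(W[:,0]<.95)]
        print(n,round(y0,2),[(z,round(float(np.percentile(q[(q[:,2]>z)&(q[:,2]<z+.1),0],2)),3) if ((q[:,2]>z)&(q[:,2]<z+.1)).sum()>5 else None) for z in(.1,.2,.3,.4,.5)])
s,T,W=snap("wrist");save("w1.png",s["img"]);np.savez("w1.npz",img=s["img"],W=W,T=T,k=K(s));print(robot.sense())
E
```

```text
side 0.0 [(0.1, 0.826), (0.2, 0.751), (0.3, 0.844), (0.4, 0.851), (0.5, 0.749)]
side 0.05 [(0.1, 0.827), (0.2, 0.757), (0.3, 0.829), (0.4, None), (0.5, 0.756)]
side 0.1 [(0.1, None), (0.2, 0.758), (0.3, None), (0.4, None), (0.5, 0.758)]
side 0.15 [(0.1, 0.746), (0.2, 0.757), (0.3, None), (0.4, None), (0.5, 0.758)]
side 0.2 [(0.1, 0.757), (0.2, 0.757), (0.3, None), (0.4, None), (0.5, 0.758)]
side 0.25 [(0.1, 0.767), (0.2, 0.757), (0.3, 0.797), (0.4, None), (0.5, 0.758)]
side 0.3 [(0.1, 0.769), (0.2, 0.757), (0.3, 0.797), (0.4, None), (0.5, 0.758)]
side 0.35 [(0.1, 0.708), (0.2, 0.747), (0.3, 0.797), (0.4, None), (0.5, 0.758)]
scene 0.0 [(0.1, 0.823), (0.2, 0.747), (0.3, 0.829), (0.4, 0.848), (0.5, None)]
scene 0.05 [(0.1, 0.826), (0.2, 0.746), (0.3, 0.828), (0.4, None), (0.5, None)]
scene 0.1 [(0.1, None), (0.2, 0.755), (0.3, None), (0.4, None), (0.5, None)]
scene 0.15 [(0.1, 0.743), (0.2, 0.756), (0.3, None), (0.4, None), (0.5, None)]
scene 0.2 [(0.1, 0.765), (0.2, 0.757), (0.3, None), (0.4, None), (0.5, None)]
scene 0.25 [(0.1, 0.765), (0.2, 0.757), (0.3, 0.794), (0.4, None), (0.5, None)]
scene 0.3 [(0.1, 0.767), (0.2, 0.757), (0.3, 0.795), (0.4, None), (0.5, None)]
scene 0.35 [(0.1, 0.71), (0.2, 0.744), (0.3, 0.794), (0.4, None), (0.5, None)]
{'time_s': 1.2, 'joints': array([-0.53056728, -0.02289993,  1.3789375 ,  0.00316988,  1.78612484,
        0.90666525]), 'qd': array([-0.09954994, -0.01338028,  0.01169608, -0.02370726,  0.00263865,
       -0.15624242]), 'tau': array([ -8.3857128 , -34.65395808, -36.72802091,  -1.59289554,
        -0.0487964 ,  -0.12585636]), 'tcp_pos': array([ 0.44972204, -0.22008337,  0.2888014 ]), 'ee_rot': array([-1.44051888e-03,  9.97747054e-01,  6.70696412e-02,  6.35381432e-04]), 'wrist_force': array([2.11218717, 3.5675781 , 0.46474459]), 'torque': array([ 0.1282398 , -0.14739282, -0.06362058]), 'finger_force': 0.0, 'finger_gap': 1.001120416405107}
```

View pics/w1.png

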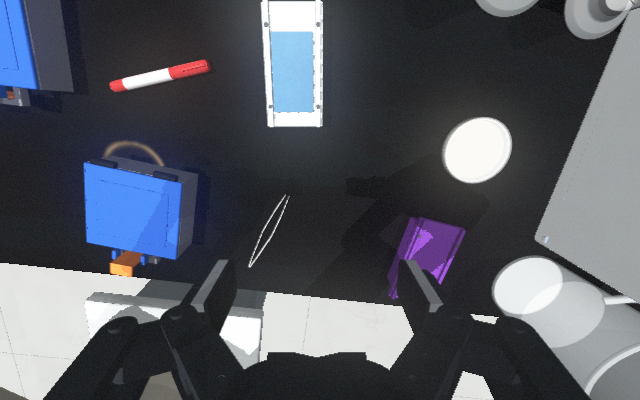

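The wrist view shows the aluminium stand at (293,63) with the blue tile at (292,72), and the marker at (160,75). The near case, a look-alike, is at (135,205), the purple stand at (430,255), and the target (far) case is at the top left, (25,45). I'll move over the target case.

Request:
apply_moves(deltas=[[1, [0.004, -0.04, 0], 0.6], [1, [0.004, -0.04, 0], 0.6], [1, [0.004, -0.041, 0], 0.6], [1, [0.004, -0.041, 0], 0.6], [1, [0.004, -0.041, 0], 0.6], [1, [0.004, -0.041, 0], 0.6], [1, [0.004, -0.041, 0], 0.6], [1, [0.004, -0.041, 0], 0.6], [1, [0.004, -0.04, 0], 0.6], [1, [0.004, -0.038, 0], 0.6]])

```text
time_s: 2.2
tcp_pos: [0.4524, 0.1811, 0.2891]
ee_rot: [0.0, 1.0, 0.012, -0.0]
wrist_force: [0.9, -1.4, 0.2]
finger_gap: 1.002
finger_force: 0.0
```

Request:
apply_moves(deltas=[[0, [0, 0, 0.01], 0], [0, [0, 0, 0.01], 0], [0, [0, 0, 0], 0], [0, [0, 0, 0], 0]])

```text
time_s: 2.6
tcp_pos: [0.4528, 0.1783, 0.269]
ee_rot: [0.0, 1.0, 0.011, -0.0]
wrist_force: [0.2, -0.6, 0.8]
finger_gap: 0.498
finger_force: 0.0
```

```bash
python3 - <<'E'
from h import *
st=robot.sense();print(st["tcp_pos"],st["ee_rot"],abs(st["qd"]).max(),st["finger_gap"])
s,T,W=snap("wrist");save("w2.png",s["img"]);np.savez("w2.npz",img=s["img"],W=W,T=T,k=K(s))
s2,T2,W2=snap("scene");np.savez("scene1.npz",img=s2["img"],W=W2,T=T2,k=K(s2))
s2,T2,W2=snap("side");np.savez("side1.npz",img=s2["img"],W=W2,T=T2,k=K(s2))
E
```

```text
[0.45277232 0.17828146 0.26900771] [ 2.19629019e-04  9.99937877e-01  1.11395806e-02 -3.21153219e-04] 0.018247088641277824 0.4976888969227915
```

View pics/w2.png

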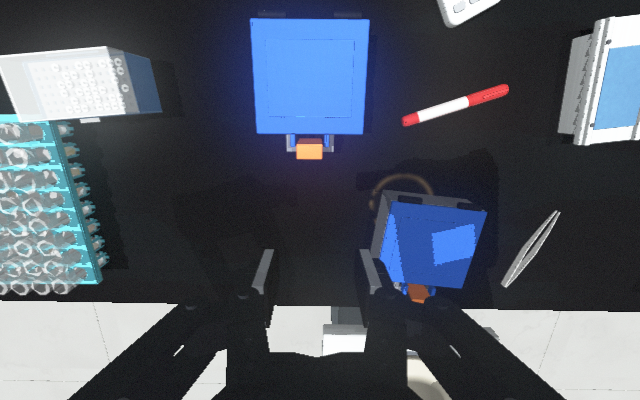

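The target case is at (310,75) with its orange lip at (309,149). The near look-alike is at (430,245), out of the way.

```bash
python3 - <<'E'
from h import *
B=(("blue",(100,120,80),(125,255,255)),("orange",(5,150,120),(20,255,255)),("alu",(0,0,120),(179,60,255)))
def box(p,yaw):
    c,s=np.cos(yaw),np.sin(yaw); q=p[:,:2]@np.array([[c,-s],[s,c]]); lo,hi=np.percentile(q,1,0),np.percentile(q,99,0)
    m=(lo+hi)/2; return (np.array([c*m[0]-s*m[1],s*m[0]+c*m[1]])*1000).round(1),((hi-lo)*1000).round(1)
for n in("w2","scene1","side1","w1"):
    d=np.load(n+".npz");im=d["img"];W=d["W"];hsv=cv2.cvtColor(im,cv2.COLOR_RGB2HSV)
    M={k:cv2.inRange(hsv,np.array(a),np.array(b))>0 for k,a,b in B}
    def sel(k,x0,x1,y0,y1,z0,z1):
        w=W; return w[M[k]&(w[...,0]>x0)&(w[...,0]<x1)&(w[...,1]>y0)&(w[...,1]<y1)&(w[...,2]>z0)&(w[...,2]<z1)]
    for nm,a in(("lid",("blue",.48,.66,.1,.28,.05,.064)),("lip",("orange",.45,.52,.14,.24,.074,.088)),("tile",("blue",.48,.66,-.25,-.1,.038,.055)),("rail",("alu",.45,.68,-.27,-.09,.036,.056))):
        p=sel(*a)
        if len(p)<20: print(n,nm,len(p));continue
        r=cv2.minAreaRect((p[:,:2]*1000).astype(np.float32)); ang=r[2]%90; ang=ang-90 if ang>45 else ang
        print(n,nm,len(p),"z",np.median(p[:,2]).round(4),"rect",np.round(r[0],1),np.round(r[1],1),"ang",round(ang,1),"box",box(p,np.radians(1.5 if nm in("lid","lip") else 7.5)))
E
```

```text
w2 lid 13381 z 0.0563 rect [562.7 188.7] [141.  128.2] ang 0.7 box (array([566.1, 188.5]), array([121. , 124.7]))
w2 lip 0
w2 tile 12
w2 rail 3356 z 0.04 rect [ 571.6 -175. ] [140.3  69. ] ang 8.3 box (array([ 571.4, -174.9]), array([137.7,  65.4]))
scene1 lid 954 z 0.0582 rect [559.9 188.2] [137.6 132.2] ang 0.2 box (array([563.2, 187.9]), array([122.6, 125.8]))
scene1 lip 32 z 0.0818 rect [485.9 185.7] [32.4 17.5] ang -7.2 box (array([486.2, 187.1]), array([17.6, 30.8]))
scene1 tile 427 z 0.0462 rect [ 564.3 -179.5] [89.8 52.2] ang 5.3 box (array([ 564.1, -178.7]), array([85.9, 49.6]))
scene1 rail 535 z 0.0427 rect [ 570.8 -179.2] [141.3  72.1] ang 8.2 box (array([ 570.5, -179.8]), array([138.1,  69.7]))
side1 lid 2046 z 0.058 rect [560.3 188. ] [136.9 131.6] ang 1.6 box (array([564.1, 188.3]), array([121.5, 126.3]))
side1 lip 73 z 0.0809 rect [487.4 186.7] [16.5 31.5] ang 1.7 box (array([487.2, 187. ]), array([16.3, 30.3]))
side1 tile 147 z 0.0466 rect [ 570.1 -178.2] [70.8 41.1] ang 8.0 box (array([ 569.7, -178. ]), array([69.6, 39.7]))
side1 rail 319 z 0.043 rect [ 582.6 -177.8] [115.   77.3] ang 8.5 box (array([ 581.6, -176.6]), array([114. ,  72.8]))
w1 lid 2827 z 0.0559 rect [546.1 144.6] [106.6  44.8] ang 0.5 box (array([547.1, 144.8]), array([98.6, 43.3]))
w1 lip 0
w1 tile 0
w1 rail 4082 z 0.0399 rect [ 572.2 -178.9] [139.7  71.7] ang 7.5 box (array([ 572.1, -179.2]), array([138.8,  70.7]))
```

```bash
cat >> h.py <<'E'
def fitbox(p,y0=-15,y1=15):
    best=None
    for a in np.radians(np.arange(y0,y1,.1)):
        c,s=np.cos(a),np.sin(a); q=p[:,:2]@np.array([[c,-s],[s,c]]); lo,hi=np.percentile(q,1.5,0),np.percentile(q,98.5,0)
        A=np.prod(hi-lo)
        if best is None or A<best[0]:
            m=(lo+hi)/2; best=(A,np.degrees(a).round(1),(np.array([c*m[0]-s*m[1],s*m[0]+c*m[1]])*1000).round(1),((hi-lo)*1000).round(1))
    return best[1:]
E
python3 - <<'E'
from h import *
d=np.load("w2.npz");im=d["img"];W=d["W"]
print("lip px",im[149,309],W[149,309],W[149,297],W[149,320]); 
x=W[...,0];y=W[...,1];z=W[...,2]
reg=(x>.46)&(x<.66)&(y>.1)&(y<.28)
print("lid",fitbox(W[reg&(z>.053)&(z<.060)&(x>.49)]))
m=reg&(z>.07)&(z<.09)&(x<.52);print("lip",m.sum(),np.median(z[m]),fitbox(W[m]))
m=reg&(z>.035)&(z<.047)&(x<.5);print("bar",m.sum(),np.median(z[m]),fitbox(W[m]))
for n in("scene1","side1"):
    d=np.load(n+".npz");W=d["W"];x=W[...,0];y=W[...,1];z=W[...,2]
    reg=(x>.46)&(x<.66)&(y>.1)&(y<.28)
    print(n,"lid",fitbox(W[reg&(z>.053)&(z<.064)&(x>.49)]))
    m=(x>.47)&(x<.68)&(y>-.25)&(y<-.1)&(z>.036)&(z<.056);print(n,"stand",fitbox(W[m]))
d=np.load("w1.npz");W=d["W"];x=W[...,0];y=W[...,1];z=W[...,2]
m=(x>.47)&(x<.68)&(y>-.25)&(y<-.1)&(z>.036)&(z<.056);print("w1 stand",fitbox(W[m]))
b=(d["img"][...,2].astype(int)-d["img"][...,0]>50)&m;print("w1 tile",np.median(z[b]),fitbox(W[b]))
E
```

```text
lip px [255 203 133] [0.49118885 0.18777238 0.07843879] [0.49095506 0.20136836 0.07886758] [0.49190167 0.17533596 0.08157416]
lid (np.float64(1.3), array([568.6, 188.6]), array([121. , 123.2]))
lip 420 0.07912576644552455 (np.float64(0.4), array([489.4, 187.2]), array([16.9, 28.5]))
bar 211 0.042365375620835255 (np.float64(1.1), array([491.4, 187.8]), array([16. , 58.8]))
scene1 lid (np.float64(-0.3), array([563.3, 187.5]), array([125.7, 125.1]))
scene1 stand (np.float64(7.4), array([ 569.5, -180.8]), array([136.7,  67.9]))
side1 lid (np.float64(0.6), array([565.8, 188.8]), array([123.8, 124.5]))
side1 stand (np.float64(7.3), array([ 582.6, -175.6]), array([110.7,  69.5]))
w1 stand (np.float64(7.2), array([ 572.6, -179.1]), array([135. ,  69.3]))
w1 tile 0.0443694095653554 (np.float64(7.4), array([ 565.4, -178.9]), array([85.8, 48.2]))
```

The lip is measured at (0.488, 0.187, 0.079) with case yaw about 1°. The height, size and keeper bar height of 0.042 all match the description. I'll grip the lip by its sides, push it in and lift.

Request:
apply_moves(deltas=[[0, [0.0165, -0.004, 0.03], 0.2], [0, [0.017, -0.004, 0.03], 0], [0, [0, 0, 0.04], 0], [0, [0, 0, 0.04], 0], [0, [0, 0, 0.03], 0], [0, [0, 0, 0.02], 0], [0, [0, 0, 0.005], 0], [0, [0, 0, 0], 0]])

```text
time_s: 3.55
tcp_pos: [0.4862, 0.1878, 0.0744]
ee_rot: [0.0, 1.0, 0.01, -0.0]
wrist_force: [-0.4, 0.5, -0.1]
finger_gap: 0.497
finger_force: 0.0
```

```bash
python3 - <<'E'
from h import *
st=robot.sense();print(st["tcp_pos"],st["ee_rot"],st["wrist_force"])
s,T,W=snap("side");save("s2.png",s["img"][200:330,220:400],4)
E
```

```text
[0.48617813 0.18779933 0.07436974] [ 1.16295585e-04  9.99950268e-01  9.97004106e-03 -2.12798711e-04] [-0.3854222   0.48859347 -0.13116788]
```

View pics/s2.png

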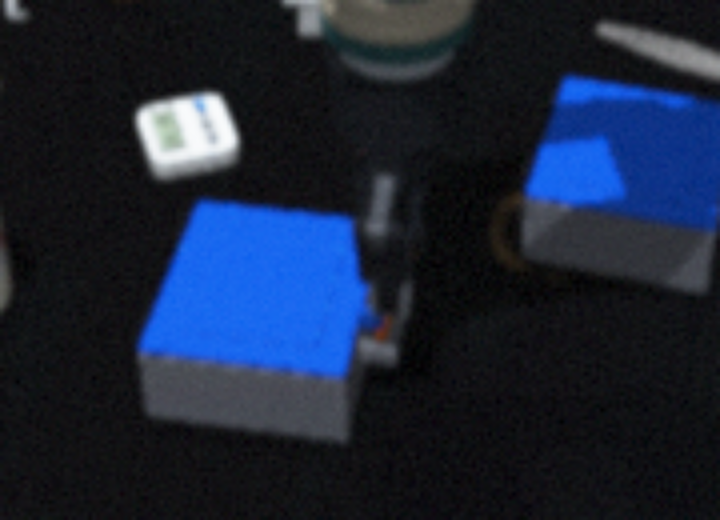

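The fingers straddle the orange tab, around crop (385,290), and no contact force is showing. Closing now.

Request:
apply_moves(deltas=[[-0.35, [0, 0, 0], 0], [-0.4, [0, 0, 0], 0], [-0.5, [0, 0, 0], 0], [-0.5, [0, 0, 0], 0]], force=40)

```text
time_s: 4.0
tcp_pos: [0.4871, 0.1878, 0.076]
ee_rot: [0.0, 1.0, 0.01, 0.001]
wrist_force: [-0.9, -5.2, 7.1]
finger_gap: 0.331
finger_force: 39.7
```

Request:
apply_moves(deltas=[[-0.5, [0.003, 0, 0], 0], [-0.5, [0.003, 0, 0], 0], [-0.5, [0.001, 0, 0], 0], [-0.5, [0, 0, 0], 0]])

```text
time_s: 4.4
tcp_pos: [0.4935, 0.1879, 0.0758]
ee_rot: [0.0, 1.0, 0.01, 0.001]
wrist_force: [-5.5, -5.1, 8.7]
finger_gap: 0.334
finger_force: 39.8
```

Request:
apply_moves(deltas=[[-0.5, [0.001, 0, -0.004], 0], [-0.5, [0.001, 0, -0.004], 0], [-0.5, [0.0015, 0, -0.005], 0], [-0.5, [0.002, 0, -0.0065], 0], [-0.5, [0.0025, 0, -0.0065], 0], [-0.5, [0, 0, 0], 0]])

```text
time_s: 5.0
tcp_pos: [0.5011, 0.1877, 0.1007]
ee_rot: [0.001, 1.0, 0.009, -0.0]
wrist_force: [-1.8, -4.4, -0.8]
finger_gap: 0.333
finger_force: 39.7
```

```bash
python3 - <<'E'
from h import *
s,T,W=snap("side");save("s3.png",s["img"][200:330,220:400],4)
for a in("wrist","scene"):
    s,T,W=snap(a);x=W[...,0];y=W[...,1];z=W[...,2]
    b=(s["img"][...,2].astype(int)-s["img"][...,0]>60)&(x>.5)&(x<.66)&(y>.12)&(y<.25)&(z>.03)&(z<.2)
    p=W[b]; print(a,len(p)); 
    if len(p)>50: c=np.polyfit(p[:,0],p[:,2],1); print("lid angle",np.arctan(-c[0]), "z@.52",np.polyval(c,.52))
E
```

```text
wrist 46471
lid angle 0.1953864015438228 z@.52 0.07686689477960207
scene 752
lid angle 0.19855687196370225 z@.52 0.07832244259185538
```

View pics/s3.png

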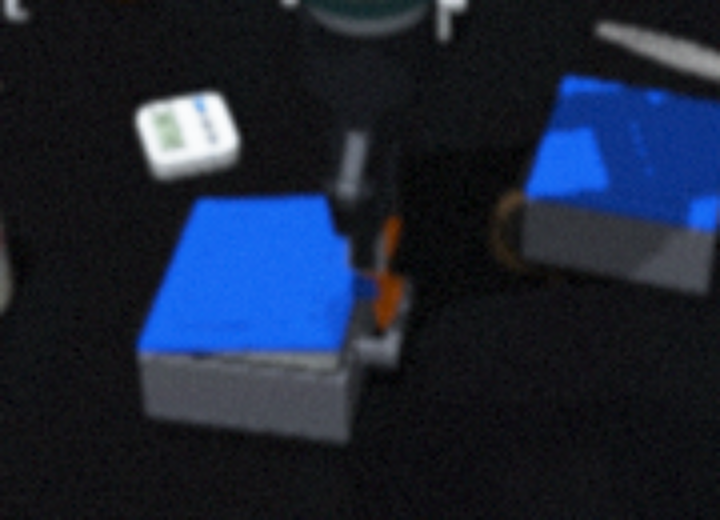

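The lid is up at 0.197 rad, past the 0.17 needed. The orange tab is still in the grip and clear of the bar, so I'll continue the arc.

Request:
apply_moves(deltas=[[-0.5, [0.0058, 0, -0.0121], 0], [-0.5, [0.0069, 0, -0.0115], 0], [-0.5, [0.0081, 0, -0.0108], 0], [-0.5, [0.0091, 0, -0.0099], 0], [-0.5, [0.0101, 0, -0.0089], 0], [-0.5, [0.0109, 0, -0.0079], 0], [-0.5, [0.0117, 0, -0.0068], 0], [-0.5, [0.0122, 0, -0.0055], 0], [-0.5, [0, 0, 0], 0]])

```text
time_s: 6.05
tcp_pos: [0.5776, 0.189, 0.1762]
ee_rot: [0.001, 1.0, 0.01, 0.002]
wrist_force: [-2.3, -5.7, 4.1]
finger_gap: 0.328
finger_force: 39.1
```

```bash
python3 - <<'E'
from h import *
for a in("side","scene"):
    s,T,W=snap(a);x=W[...,0];y=W[...,1];z=W[...,2]
    b=(s["img"][...,2].astype(int)-s["img"][...,0]>60)&(x>.5)&(x<.68)&(y>.12)&(y<.25)&(z>.03)&(z<.25)
    p=W[b]; print(a,len(p))
    if len(p)>50: q=p[:,[0,2]]-p[:,[0,2]].mean(0);v=np.linalg.svd(q,full_matrices=False)[2][0]; print("lid angle",np.arctan2(abs(v[1]),-v[0]*np.sign(v[1])),p.min(0),p.max(0))
E
```

```text
side 574
lid angle 0.9685546552549485 [0.54912272 0.12549305 0.03140789] [0.6308716  0.2499659  0.16918845]
scene 195
lid angle 0.9495860689622704 [0.5461067  0.12234144 0.05080778] [0.63109614 0.24928875 0.17043309]
```

Request:
apply_moves(deltas=[[-0.5, [0.0127, 0, -0.0045], 0], [-0.5, [0.0131, 0, -0.003], 0], [-0.5, [0.0133, 0, -0.0015], 0], [-0.5, [0.0134, 0, -0.0002], 0], [-0.5, [0.0133, 0, 0.0013], 0], [-0.5, [0.013, 0, 0.0022], 0], [-0.5, [0, 0, 0], 0]])

```text
time_s: 6.85
tcp_pos: [0.6584, 0.1908, 0.1854]
ee_rot: [-0.001, 1.0, 0.01, 0.006]
wrist_force: [2.8, -6.1, 13.6]
finger_gap: 0.312
finger_force: 38.4
```

```bash
cat >> h.py <<'E'
def lid():
  for a in("side","scene"):
    s,T,W=snap(a);x=W[...,0];y=W[...,1];z=W[...,2]
    b=(s["img"][...,2].astype(int)-s["img"][...,0]>60)&(x>.5)&(x<.7)&(y>.12)&(y<.25)&(z>.075)&(z<.25)
    p=W[b]; print(a,len(p))
    if len(p)>30: q=p[:,[0,2]]-p[:,[0,2]].mean(0);v=np.linalg.svd(q,full_matrices=False)[2][0]; print("lid angle",np.arctan2(abs(v[1]),-v[0]*np.sign(v[1])),p.min(0).round(3),p.max(0).round(3))
E
python3 - <<'E'
from h import *
lid()
E
```

```text
side 562
lid angle 1.5767474215438173 [0.619 0.128 0.075] [0.633 0.25  0.189]
scene 416
lid angle 1.5729455604100298 [0.615 0.123 0.075] [0.63  0.25  0.189]
```

Request:
apply_moves(deltas=[[-0.1, [0, 0, 0], 0], [0, [0, 0, 0], 0], [0, [0, 0, -0.02], 0], [0, [0, 0, -0.03], 0], [0, [-0.005, 0, -0.03], 0], [0, [-0.03, 0, -0.02], 0], [0, [-0.04, 0.01, 0], 0], [0, [-0.04, 0.03, 0], 0], [0, [-0.03, 0.03, 0], 0], [0, [0, 0.03, 0], 0]])

```text
time_s: 7.95
tcp_pos: [0.5089, 0.0886, 0.2797]
ee_rot: [-0.0, 1.0, 0.011, -0.0]
wrist_force: [1.1, -0.2, -0.9]
finger_gap: 0.501
finger_force: 0.0
```

```bash
python3 - <<'E'
from h import *
lid(); st=robot.sense();print(st["tcp_pos"],st["ee_rot"])
s,T,W=snap("wrist");save("w4.png",s["img"]);np.savez("w4.npz",img=s["img"],W=W,T=T)
E
```

```text
side 562
lid angle 1.5680050593746384 [0.618 0.125 0.075] [0.632 0.25  0.189]
scene 415
lid angle 1.5584853654151465 [0.615 0.122 0.075] [0.629 0.25  0.191]
[0.51120844 0.08654627 0.27995563] [1.08924560e-04 9.99959443e-01 8.98730239e-03 5.73439233e-04]
```

View pics/w4.png

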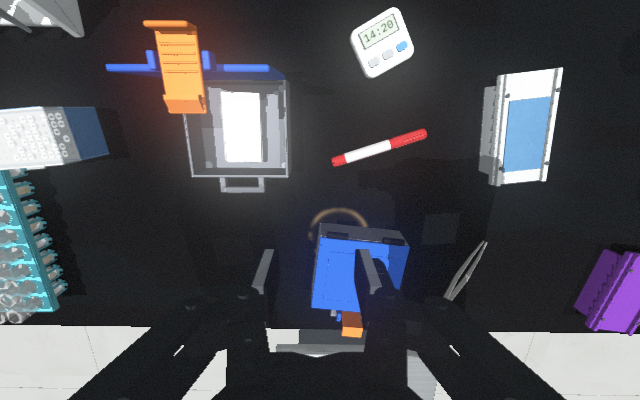

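The lid stands upright (1.56). The open case is at (238,130) with the white tiles at (242,128), and the stand with the tile is at (525,125). I'll measure the stack and the tile from here.

```bash
python3 - <<'E'
from h import *
d=np.load("w4.npz");im=d["img"];W=d["W"];x=W[...,0];y=W[...,1];z=W[...,2]
reg=(x>.48)&(x<.64)&(y>.11)&(y<.27)
m=reg&(z>.019)&(z<.029)&(abs(y-.188)<.045)&(im.min(-1)>150)
print("stack",m.sum(),np.median(z[m]),fitbox(W[m]))
m=reg&(z>.045)&(z<.054);print("rim",m.sum(),fitbox(W[m]))
m=(x>.47)&(x<.68)&(y>-.25)&(y<-.1)&(z>.03)&(z<.056)
b=m&(im[...,2].astype(int)-im[...,0]>40);print("tile",b.sum(),np.median(z[b]),fitbox(W[b]));print("stand",fitbox(W[m&(z>.038)]))
E
```

```text
stack 2595 0.022316317772814842 (np.float64(-1.1), array([567.7, 187.8]), array([86.9, 48.5]))
rim 1134 (np.float64(0.6), array([565.1, 188.1]), array([117.9, 127. ]))
tile 2857 0.04442653756519244 (np.float64(8.2), array([ 565.6, -178.5]), array([87. , 48.6]))
stand (np.float64(8.0), array([ 572.5, -177.1]), array([134.4,  66.5]))
```

Request:
apply_moves(deltas=[[-0.5, [0, 0.03, 0], -1], [-1, [0, 0.04, 0], -1], [-1, [0, 0.04, 0], -1], [-1, [0, 0.04, 0], -1], [-1, [0, 0.04, 0], -1], [-1, [0, 0.04, 0], -1.3], [-1, [0, 0.03, 0], 0], [-1, [0, 0, 0], 0], [-1, [0, 0, 0], 0]])

```text
time_s: 9.0
tcp_pos: [0.5314, -0.1699, 0.2788]
ee_rot: [-0.001, 0.998, 0.065, -0.0]
wrist_force: [0.1, 1.1, 0.5]
finger_gap: 0.001
finger_force: 0.0
```

```bash
python3 - <<'E'
from h import *
st=robot.sense();print(st["tcp_pos"],st["ee_rot"],st["finger_gap"])
s,T,W=snap("wrist");im=s["img"];x=W[...,0];y=W[...,1];z=W[...,2];save("w5.png",im)
m=(x>.47)&(x<.68)&(y>-.25)&(y<-.1)&(z>.03)&(z<.056)
b=m&(im[...,2].astype(int)-im[...,0]>40);print("tile",b.sum(),np.median(z[b]),fitbox(W[b]));print("stand",fitbox(W[m&(z>.037)]))
r=m&(z>.0435)&~b;print("rails",r.sum(),np.median(z[r]),fitbox(W[r]))
E
```

```text
[ 0.53137602 -0.16991031  0.27882749] [-5.81410348e-04  9.97874022e-01  6.51691529e-02 -2.83091989e-04] 0.0014866863436364599
tile 2707 0.044356717799654 (np.float64(8.1), array([ 565.6, -178.7]), array([86. , 48.3]))
stand (np.float64(8.9), array([ 572.8, -179. ]), array([135.2,  69.3]))
rails 1027 0.045273681503123386 (np.float64(7.7), array([ 573. , -178.9]), array([134.7,  65.4]))
```

```bash
python3 - <<'E'
from h import *
d=np.load("scene1.npz");W=d["W"];print(W[180:200:5,409],W[178,407])
d=np.load("side1.npz");W=d["W"];p=W[170:200,240:262].reshape(-1,3);p=p[(p[:,2]>.04)&(p[:,2]<.13)];print(p.min(0),p.max(0))
E
```

```text
[[ 0.76254478 -0.19315553  0.09840482]
 [ 0.75985842 -0.20008728  0.08595931]
 [ 0.75989889 -0.20406707  0.06945115]
 [ 0.76436109 -0.20330963  0.0461525 ]] [ 0.75893835 -0.18749203  0.10290739]
[ 0.74927632 -0.20093042  0.04002854] [ 0.80242639 -0.15373387  0.10563929]
```

View pics/w5.png

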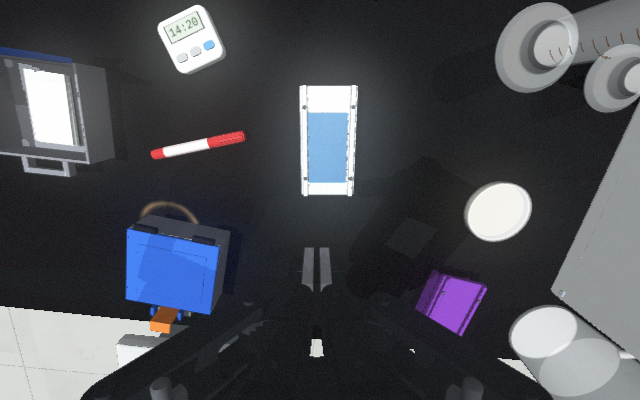

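The tile at (327,147) sits between the rails of the stand. I'll bring the closed fingers down behind its back edge.

Request:
apply_moves(deltas=[[-1, [0.03, 0.005, 0.02], 0], [-1, [0.035, 0.005, 0.03], 0], [-1, [0.032, 0.0042, 0.03], 0.2], [-1, [0, 0, 0.04], 0], [-1, [0, 0, 0.04], 0], [-1, [0, 0, 0.035], 0], [-1, [0, 0, 0.02], 0], [-1, [0, 0, 0.01], 0], [-1, [0, 0, 0.0035], 0], [-1, [0, 0, 0], 0]])

```text
time_s: 10.05
tcp_pos: [0.6294, -0.1715, 0.0519]
ee_rot: [0.0, 0.998, 0.064, 0.001]
wrist_force: [0.6, -0.2, -0.8]
finger_gap: 0.003
finger_force: 0.0
```

Request:
apply_moves(deltas=[[-1, [-0.006, 0, 0], 0], [-1, [-0.006, 0, 0], 0], [-1, [-0.006, 0, 0], 0], [-1, [-0.006, 0, 0], 0], [-1, [-0.006, 0, 0], 0], [-1, [-0.006, 0, 0], 0], [-1, [-0.006, 0, 0], 0], [-1, [-0.004, 0, 0], 0], [-1, [-0.003, 0, 0], 0], [-1, [0, 0, 0], 0]])

```text
time_s: 11.05
tcp_pos: [0.5804, -0.1785, 0.052]
ee_rot: [0.0, 0.998, 0.063, 0.001]
wrist_force: [1.5, 0.3, 6.2]
finger_gap: 0.001
finger_force: 2.7
```

```bash
cat >> h.py <<'E'
def tile():
  for a in("side","scene"):
    s,T,W=snap(a);im=s["img"];x=W[...,0];y=W[...,1];z=W[...,2]
    b=(x>.43)&(x<.68)&(y>-.25)&(y<-.1)&(z>.03)&(z<.056)&(im[...,2].astype(int)-im[...,0]>40)
    p=W[b];c=np.array([.5728,-.179]);u=np.array([.991,.134]);t=(p[:,:2]-c)@u;v=(p[:,:2]-c)@[-.134,.991]
    print(a,len(p),"along",np.percentile(t,[0.5,99.5]).round(4),"across",np.percentile(v,[1,99]).round(4),"z",np.median(p[:,2]))
E
python3 - <<'E'
from h import *
tile(); st=robot.sense();print(st["tcp_pos"],st["wrist_force"])
E
```

```text
side 243 along [-0.0906 -0.0063] across [-0.0222  0.0287] z 0.04648309492536784
scene 462 along [-0.0914 -0.0026] across [-0.023   0.0285] z 0.04601056863318331
[ 0.5803987  -0.1785326   0.05199783] [1.76952175 0.6620311  5.73693654]
```

Request:
apply_moves(deltas=[[-1, [-0.003, 0, -0.0005], 0], [-1, [-0.003, 0, 0], 0], [-1, [-0.0025, 0, 0], 0], [-1, [0, 0, 0], 0]])

```text
time_s: 11.55
tcp_pos: [0.5717, -0.1795, 0.052]
ee_rot: [0.0, 0.998, 0.063, 0.001]
wrist_force: [1.6, 0.6, 6.2]
finger_gap: -0.006
finger_force: 2.7
```

```bash
python3 - <<'E'
from h import *
tile(); st=robot.sense();print(st["tcp_pos"],st["wrist_force"])
E
```

```text
side 241 along [-0.0968 -0.0136] across [-0.0233  0.0297] z 0.04658756832152511
scene 467 along [-0.1    -0.0111] across [-0.0225  0.0284] z 0.04623719870144183
[ 0.57171835 -0.17952394  0.05201289] [1.22876846 0.15683397 6.09939639]
```

Request:
apply_moves(deltas=[[-1, [0, 0, -0.03], 0], [0.5, [0, 0, -0.04], 0], [1, [-0.025, 0, -0.005], -0.4], [1, [-0.03, -0.0006, 0], 0], [1, [-0.03, -0.0006, 0], 0], [1, [0, 0, 0.02], 0], [1, [0, 0, 0.03], 0], [1, [0, 0, 0.025], 0], [1, [0, 0, 0], 0]])

```text
time_s: 12.55
tcp_pos: [0.4838, -0.188, 0.0467]
ee_rot: [-0.002, 0.998, 0.067, -0.004]
wrist_force: [-1.0, 0.6, -0.1]
finger_gap: 1.0
finger_force: 0.0
```

```bash
python3 - <<'E'
from h import *
tile(); st=robot.sense();print(st["tcp_pos"],st["ee_rot"],st["wrist_force"])
s,T,W=snap("wrist");save("w6.png",s["img"])
E
```

```text
side 193 along [-0.0783 -0.012 ] across [-0.0228  0.0295] z 0.04653189374822042
scene 217 along [-0.1001 -0.0067] across [-0.0225  0.0295] z 0.04587104955124943
[ 0.4866049  -0.18917146  0.05115408] [-4.01871833e-04  9.97766076e-01  6.67960731e-02 -9.89915002e-04] [ 0.74139691 -0.18914401 -0.09107072]
```

View pics/w6.png

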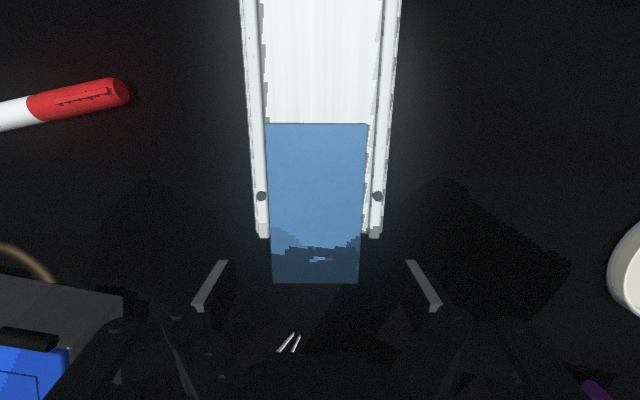

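The tile juts out past the stand front, rows 235–283. The open fingers stand either side of it at (212,285) and (422,285), centred on it.

Request:
apply_moves(deltas=[[1, [0, 0, 0.008], 0], [1, [0, 0, 0.007], 0], [0.5, [0, 0, 0], 0], [0.2, [0, 0, 0], 0], [0.1, [0, 0, 0], 0], [0, [0, 0, 0], 0], [0, [0, 0, 0], 0]], force=50)

```text
time_s: 13.4
tcp_pos: [0.4876, -0.1894, 0.0369]
ee_rot: [0.0, 0.998, 0.067, 0.0]
wrist_force: [-1.6, 0.2, 2.8]
finger_gap: 0.572
finger_force: 51.3
```

Request:
apply_moves(deltas=[[0, [0, 0, -0.005], 0], [0, [0, 0, -0.01], 0], [0, [0, 0, -0.02], 0], [0, [0, 0, -0.03], 0], [0, [-0.01, 0, -0.03], 0], [0, [0, 0, -0.02], 0], [0, [0, 0, 0], 0], [0, [0, 0, 0], 0]])

```text
time_s: 14.2
tcp_pos: [0.4774, -0.1906, 0.1514]
ee_rot: [0.0, 0.998, 0.067, 0.0]
wrist_force: [-0.2, -0.8, -1.2]
finger_gap: 0.567
finger_force: 51.7
```

```bash
cat >> h.py <<'E'
def held():
    st=robot.sense();s,T,W=snap("wrist");im=s["img"];f=s["tool_from_camera"]
    P=(W-st["tcp_pos"])@R(st["ee_rot"])  # tool coords
    hsv=cv2.cvtColor(im,cv2.COLOR_RGB2HSV)
    b=(cv2.inRange(hsv,np.array((95,60,40)),np.array((125,255,255)))>0)&(abs(P[...,2])<.04)&(P[...,0]>-.05)&(P[...,0]<.12)&(abs(P[...,1])<.05)
    p=P[b];print("held",len(p),"x",np.percentile(p[:,0],[.5,99.5]).round(4),"y",np.percentile(p[:,1],[1,99]).round(4))
    A=np.c_[p[:,0],p[:,1],np.ones(len(p))];c=np.linalg.lstsq(A,p[:,2],rcond=None)[0];print("z=",c.round(4),"fit",fitbox(p))
    print(st["tcp_pos"].round(4),st["ee_rot"].round(4),st["wrist_force"].round(1));return im
E
python3 - <<'E'
from h import *
save("w7.png",held())
E
```

```text
held 17925 x [-0.0126  0.076 ] y [-0.0249  0.0238]
z= [ 0.0025 -0.0009 -0.0074] fit (np.float64(-0.5), array([32.1, -0.6]), array([86.7, 48.1]))
[ 0.4774 -0.1906  0.1514] [1.000e-04 9.978e-01 6.690e-02 2.000e-04] [-0.2 -0.8 -1.2]
```

Request:
apply_moves(deltas=[[0, [0.001, -0.03, -0.01], 0.7], [0, [0.001, -0.04, -0.01], 0.7], [0, [0.001, -0.04, -0.01], 0.7], [0, [0.001, -0.04, -0.01], 0.7], [0, [0.001, -0.04, -0.01], 0.7], [0, [0.001, -0.04, 0], 0.7], [0, [0.001, -0.04, 0], 0.7], [0, [0.001, -0.04, 0], 0.7], [0, [0.001, -0.04, 0], 0.7], [0, [0, -0.029, 0], 0.6]])

```text
time_s: 15.25
tcp_pos: [0.4555, 0.1899, 0.1995]
ee_rot: [0.0, 1.0, 0.007, -0.001]
wrist_force: [0.2, -0.4, -1.1]
finger_gap: 0.563
finger_force: 51.8
```

Request:
apply_moves(deltas=[[0, [0, 0, 0], 0], [0, [0, 0, 0], 0]])

```text
time_s: 15.45
tcp_pos: [0.4559, 0.1879, 0.1998]
ee_rot: [0.001, 1.0, 0.007, -0.001]
wrist_force: [-0.3, -0.3, -1.0]
finger_gap: 0.569
finger_force: 51.8
```

```bash
cat >> h.py <<'E'
def stack(nm):
    s,T,W=snap("wrist");im=s["img"];x=W[...,0];y=W[...,1];z=W[...,2];np.savez(nm,img=im,W=W)
    m=(abs(x-.567)<.06)&(abs(y-.188)<.045)&(z>.019)&(z<.027);print("stack",m.sum(),np.median(z[m]),fitbox(W[m]))
    e=W[m]; 
    for sg in(1,-1):   # long edges: extreme y per x slice
        xs=np.arange(e[:,0].min()+.008,e[:,0].max()-.008,.004); ys=[ (sg*np.percentile(sg*e[abs(e[:,0]-q)<.002,1],99)) for q in xs if (abs(e[:,0]-q)<.002).sum()>5]
        if len(ys)==len(xs) and len(xs)>4: c=np.polyfit(xs,ys,1);print("edge",sg,np.degrees(c[0]).round(2),np.polyval(c,.567).round(4))
    m=(abs(x-.567)<.07)&(abs(y-.188)<.08)&(z>.044)&(z<.055);print("rim",m.sum(),fitbox(W[m]))
    return im
E
python3 - <<'E'
from h import *
held(); save("w8.png",stack("w8.npz"))
lid()
E
```

```text
held 18853 x [-0.0126  0.076 ] y [-0.0252  0.0362]
z= [ 0.0274 -0.0988 -0.009 ] fit (np.float64(-9.7), array([32.7,  1.2]), array([86.6, 58.5]))
[0.4559 0.1879 0.1998] [ 6.0e-04  1.0e+00  7.4e-03 -1.4e-03] [-0.3 -0.3 -1. ]
stack 5040 0.022414283877031593 (np.float64(-0.8), array([573.2, 187.9]), array([98.2, 49.2]))
rim 2547 (np.float64(0.4), array([566.9, 188.7]), array([117.1, 127.1]))
side 777
lid angle 0.7487173127838964 [0.5   0.125 0.075] [0.631 0.25  0.212]
scene 515
lid angle 0.8027458456363845 [0.5   0.123 0.075] [0.629 0.25  0.214]
```

View pics/w8.png

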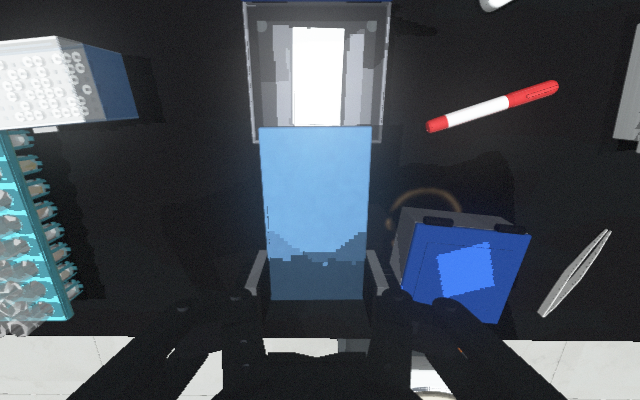

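The tile is held level and square at (315,210), with the white tiles ahead in the case at (318,75). I'll refine the stack's edges from this view.

```bash
python3 - <<'E'
from h import *
d=np.load("w8.npz");im=d["img"];W=d["W"]
g=im.min(-1)
L=[];Rr=[]
for r in range(35,118,3):
    row=np.where(g[r,270:365]>225)[0]+270
    if len(row)<20: continue
    a,b=row.min()+2,row.max()-2
    L.append(W[r,row.min()+1]);Rr.append(W[r,row.max()-1])
L=np.array(L);Rr=np.array(Rr)
for e in(L,Rr):
    c=np.polyfit(e[:,0],e[:,1],1);print(np.degrees(np.arctan(c[0])).round(2),np.polyval(c,.567).round(4),np.median(e[:,2]).round(4),np.std(e[:,1]-np.polyval(c,e[:,0])).round(5),e[:,0].min(),e[:,0].max())
col=[W[r,318] for r in range(15,50)];print([(round(float(p[0]),4),round(float(p[2]),3),int(g[15+i,318])) for i,p in enumerate(col)][::2])
# held: edges of tile in image via tool coords with z gate
st=robot.sense();P=(W-st["tcp_pos"])@R(st["ee_rot"])
b=(abs(P[...,2]+.0074)<.004)&(P[...,0]>.02)&(P[...,0]<.12)&(abs(P[...,1])<.05);p=P[b]
print("held",fitbox(p), np.percentile(p[:,0],99.7))
for sg in(1,-1):
    xs=np.arange(.025,.072,.003);ys=[sg*np.max(sg*p[abs(p[:,0]-q)<.0015,1]) for q in xs];c=np.polyfit(xs,ys,1);print(np.degrees(c[0]).round(2),np.polyval(c,.032).round(4))
x,y,z=W[...,0],W[...,1],W[...,2]
for sg,y0 in((1,.188+.062),(-1,.188-.062)):
    m=(abs(y-y0)<.006)&(z>.046)&(z<.054)&(x>.52)&(x<.62);c=np.polyfit(x[m],y[m],1);print("wall",m.sum(),np.degrees(c[0]).round(2),np.polyval(c,.567).round(4))
E
```

```text
-0.66 0.2115 0.0224 6e-05 0.5303598502163449 0.605038351161238
-0.81 0.1651 0.0225 0.00032 0.5309611184054618 0.605502328079701
[(0.6219, 0.023, 83), (0.6219, 0.017, 85), (0.6217, 0.011, 86), (0.6215, 0.005, 97), (0.6194, 0.006, 102), (0.618, 0.005, 103), (0.6164, 0.004, 125), (0.6105, 0.022, 252), (0.6088, 0.022, 252), (0.6069, 0.023, 253), (0.6052, 0.023, 252), (0.6034, 0.024, 252), (0.6022, 0.021, 252), (0.6002, 0.023, 254), (0.5987, 0.022, 255), (0.5966, 0.024, 255), (0.5951, 0.023, 255), (0.5935, 0.022, 255)]
held (np.float64(0.7), array([48.2, -1.4]), array([54.4, 48.1])) 0.07595792610711731
-0.43 0.0235
-0.72 -0.0261
wall 578 0.86 0.2503
wall 577 0.82 0.1271
```

Request:
apply_moves(deltas=[[0, [0.01, 0, 0], 0.9], [0, [0.025, 0.0003, 0], 0], [0, [0.025, 0.0004, 0], 0], [0, [0.0184, 0, 0], 0], [0, [0, 0, 0.03], 0], [0, [0, 0, 0.04], 0], [0, [0, 0, 0.03], 0], [0, [0, 0, 0.02], 0], [0, [0, 0, 0], 0], [0, [0, 0, 0], 0]])

```text
time_s: 16.65
tcp_pos: [0.5355, 0.1866, 0.0818]
ee_rot: [0.0, 1.0, -0.002, 0.0]
wrist_force: [0.5, -0.2, 0.2]
finger_gap: 0.569
finger_force: 63.3
```

```bash
cat >> h.py <<'E'
def placed(z0,z1):
    st=robot.sense();s,T,W=snap("wrist");x,y,z=W[...,0],W[...,1],W[...,2]
    hsv=cv2.cvtColor(s["img"],cv2.COLOR_RGB2HSV)
    b=(cv2.inRange(hsv,np.array((95,60,30)),np.array((125,255,255)))>0)&(z>z0)&(z<z1)&(abs(x-.566)<.065)&(abs(y-.188)<.05);p=W[b]
    print(len(p),np.median(p[:,2]),fitbox(p),"x",np.percentile(p[:,0],[.5,99.5]))
    for sg in(1,-1):
        xs=np.arange(.55,.605,.003);ys=[sg*np.percentile(sg*p[abs(p[:,0]-q)<.0015,1],99) for q in xs];c=np.polyfit(xs,ys,1);print("edge",np.degrees(c[0]).round(2),np.polyval(c,.566).round(4))
    print(st["tcp_pos"].round(4),st["ee_rot"].round(4),st["wrist_force"].round(1)); return s["img"]
E
python3 - <<'E'
from h import *
placed(.08,.1)
E
```

```text
return _methods._mean(a, axis=axis, dtype=dtype,
  ret = ret.dtype.type(ret / rcount)
Traceback (most recent call last):
  File "h.py", line 60, in placed
    print(len(p),np.median(p[:,2]),fitbox(p),"x",np.percentile(p[:,0],[.5,99.5]))
                                   ~~~~~~^^^
  File "h.py", line 22, in fitbox
    c,s=np.cos(a),np.sin(a); q=p[:,:2]@np.array([[c,-s],[s,c]]); lo,hi=np.percentile(q,1.5,0),np.percentile(q,98.5,0)
                                                                       ~~~~~~~~~~~~~^^^^^^^^^
IndexError: index -1 is out of bounds for axis 0 with size 0
```

```bash
python3 - <<'E'
from h import *
for a in("scene","side"):
    s,T,W=snap(a);p=W[np.isfinite(W[...,0])]
    q=p[(abs(p[:,1]-.187)<.07)&(p[:,0]>.45)&(p[:,0]<.7)&(p[:,2]>.1)]
    for z0 in np.arange(.1,.36,.02):
        k=q[(q[:,2]>z0)&(q[:,2]<z0+.02)]
        if len(k)>3: print(a,round(z0,2),len(k),"x",np.percentile(k[:,0],[2,98]).round(3),"y",np.percentile(k[:,1],[2,98]).round(3))
W=snap("wrist")
s=W[0];print(s["img"].mean((0,1)),np.percentile(s["z_map"][s["z_map"]>0],[2,50,98]),(s["z_map"]>0).mean(),s["img"][100:301:50,100:600:100].tolist())
E
```

```text
scene 0.1 126 x [0.523 0.621] y [0.127 0.247]
scene 0.12 138 x [0.522 0.62 ] y [0.127 0.239]
scene 0.14 231 x [0.517 0.617] y [0.125 0.239]
scene 0.16 200 x [0.515 0.618] y [0.121 0.245]
scene 0.18 249 x [0.519 0.638] y [0.122 0.209]
scene 0.2 114 x [0.497 0.617] y [0.148 0.191]
scene 0.22 158 x [0.497 0.566] y [0.149 0.186]
scene 0.24 161 x [0.498 0.564] y [0.15  0.194]
scene 0.26 122 x [0.495 0.568] y [0.147 0.185]
scene 0.28 113 x [0.498 0.562] y [0.146 0.17 ]
scene 0.3 37 x [0.512 0.572] y [0.121 0.138]
scene 0.32 127 x [0.499 0.583] y [0.117 0.14 ]
scene 0.34 150 x [0.5   0.591] y [0.117 0.142]
side 0.1 169 x [0.525 0.621] y [0.134 0.252]
side 0.12 228 x [0.523 0.62 ] y [0.144 0.252]
side 0.14 365 x [0.519 0.619] y [0.147 0.252]
side 0.16 326 x [0.517 0.62 ] y [0.131 0.254]
side 0.18 497 x [0.522 0.639] y [0.17  0.251]
side 0.2 207 x [0.499 0.638] y [0.184 0.224]
side 0.22 261 x [0.499 0.567] y [0.189 0.224]
side 0.24 318 x [0.499 0.567] y [0.184 0.224]
side 0.26 226 x [0.497 0.569] y [0.187 0.226]
side 0.28 278 x [0.497 0.569] y [0.193 0.225]
side 0.3 86 x [0.482 0.54 ] y [0.231 0.249]
side 0.32 431 x [0.452 0.556] y [0.224 0.254]
side 0.34 550 x [0.452 0.563] y [0.223 0.257]
[115.63453906  95.74989063  83.7495    ] [0.07118463 0.22197442 0.29132827] 0.57442578125 [[[80, 140, 249], [255, 193, 106], [255, 193, 104], [255, 194, 106], [66, 116, 229]], [[66, 118, 234], [255, 188, 103], [255, 193, 103], [255, 192, 107], [33, 36, 62]], [[30, 29, 42], [254, 187, 99], [255, 192, 103], [255, 192, 104], [28, 24, 35]], [[22, 25, 29], [252, 170, 89], [255, 194, 102], [252, 167, 89], [22, 22, 21]], [[33, 32, 33], [45, 27, 23], [173, 94, 47], [165, 91, 49], [33, 32, 34]]]
```

No camera body shows in the depth data, and the gripper clears the lid. Lowering.

Request:
apply_moves(deltas=[[0, [-0.0005, -0.0005, 0.02], -0.3], [0, [0, 0, 0.02], 0], [0, [0, 0, 0.013], 0], [0, [0, 0, 0], 0], [0, [0, 0, 0], 0], [0, [0, 0, 0], 0]])

```text
time_s: 17.45
tcp_pos: [0.5348, 0.1875, 0.0289]
ee_rot: [-0.0, 1.0, 0.001, 0.0]
wrist_force: [-0.5, 0.3, -1.1]
finger_gap: 0.565
finger_force: 63.3
```

Request:
apply_moves(deltas=[[0, [-0.0003, 0, 0.004], 0], [0, [0, 0, 0.003], 0], [0, [0, 0, 0.001], 0], [0, [0, 0, 0], 0]])

```text
time_s: 17.85
tcp_pos: [0.5356, 0.1884, 0.0268]
ee_rot: [-0.001, 1.0, 0.002, 0.002]
wrist_force: [-18.2, -4.7, 38.7]
finger_gap: 0.562
finger_force: 84.1
```

Request:
apply_moves(deltas=[[0, [0, 0, -0.01], 0], [0, [0, 0, -0.03], 0], [0, [0, 0, -0.04], 0], [0, [0, 0, -0.04], 0], [0, [0, 0, -0.03], 0], [0, [-0.03, 0, -0.03], 0], [0, [-0.045, 0, 0], 0], [0, [0, 0, 0], 0], [0, [0, 0, 0], 0]])

```text
time_s: 18.75
tcp_pos: [0.4587, 0.1873, 0.2007]
ee_rot: [-0.0, 1.0, 0.002, 0.001]
wrist_force: [0.8, -0.5, -0.4]
finger_gap: 0.567
finger_force: 63.2
```

```bash
python3 - <<'E'
from h import *
st=robot.sense();s,T,W=snap("wrist");np.savez("w9.npz",img=s["img"],W=W)
print(st["tcp_pos"],st["ee_rot"],st["wrist_force"],st["finger_force"])
P=(W-st["tcp_pos"])@R(st["ee_rot"])
hsv=cv2.cvtColor(s["img"],cv2.COLOR_RGB2HSV)
b=(cv2.inRange(hsv,np.array((95,60,40)),np.array((125,255,255)))>0)&(abs(P[...,2])<.04)&(P[...,0]>-.05)&(P[...,0]<.12)&(abs(P[...,1])<.03);p=P[b]
A=np.c_[p[:,0],p[:,1],np.ones(len(p))];c=np.linalg.lstsq(A,p[:,2],rcond=None)[0];print("z",c.round(4),fitbox(p),np.percentile(p[:,0],[.5,99.5]))
x,y,z=W[...,0],W[...,1],W[...,2]
g=s["img"].min(-1)
m=(abs(x-.58)<.06)&(abs(y-.188)<.05)&(z<.06)
for y0 in(.147,.16,.17,.188,.205,.215,.23): 
    print(y0,[ (round(float(q),3),round(float(np.median(z[m&(abs(y-y0)<.003)&(abs(x-q)<.004)])),4)) for q in(.55,.57,.59,.605,.615) if (m&(abs(y-y0)<.003)&(abs(x-q)<.004)).sum()>2])
lid()
E
```

```text
[0.45873587 0.18733548 0.2006917 ] [-6.18495066e-05  9.99998337e-01  1.72631002e-03  5.84529719e-04] [ 0.81383041 -0.53145176 -0.42514333] 63.23137331753969
z [-0.6908 -0.204  -0.0152] (np.float64(-0.8), array([2. , 0.7]), array([23.5, 58.3])) [-0.01015882  0.01480887]
0.147 [(0.55, 0.0042), (0.57, 0.0044), (0.59, 0.0043), (0.605, 0.0044), (0.615, 0.0046)]
0.16 [(0.55, 0.0044), (0.57, 0.0045), (0.59, 0.0043), (0.605, 0.0047), (0.615, 0.0045)]
0.17 [(0.55, 0.0225), (0.57, 0.0223), (0.59, 0.0227), (0.605, 0.0224), (0.615, 0.0048)]
0.188 [(0.55, 0.0221), (0.57, 0.0223), (0.59, 0.0224), (0.605, 0.0223), (0.615, 0.0053)]
0.205 [(0.55, 0.0224), (0.57, 0.0224), (0.59, 0.0227), (0.605, 0.0224), (0.615, 0.0054)]
0.215 [(0.55, 0.0053), (0.57, 0.0047), (0.59, 0.0041), (0.605, 0.0045), (0.615, 0.0045)]
0.23 [(0.55, 0.0046), (0.57, 0.004), (0.59, 0.0046), (0.605, 0.0044), (0.615, 0.0045)]
side 502
lid angle 1.5264692992184907 [0.613 0.123 0.075] [0.626 0.25  0.188]
scene 383
lid angle 1.519481543999817 [0.611 0.123 0.076] [0.626 0.247 0.191]
```

```bash
python3 - <<'E'
from h import *
st=robot.sense()
for a in("wrist","scene","side"):
    s,T,W=snap(a);P=(W-st["tcp_pos"])@R(st["ee_rot"]);hsv=cv2.cvtColor(s["img"],cv2.COLOR_RGB2HSV)
    b=(cv2.inRange(hsv,np.array((95,50,30)),np.array((125,255,255)))>0)&(abs(P[...,2])<.11)&(P[...,0]>-.1)&(P[...,0]<.12)&(abs(P[...,1])<.035);p=P[b]
    print(a,len(p))
    for z0 in np.arange(-.11,.11,.01):
        k=p[(p[:,2]>=z0)&(p[:,2]<z0+.01)]
        if len(k)>2: print(round(z0,2),len(k),"x",np.percentile(k[:,0],[5,50,95]).round(3),"y",np.percentile(k[:,1],[2,98]).round(3))
s,T,W=snap("side");x,y,z=W[...,0],W[...,1],W[...,2];hsv=cv2.cvtColor(s["img"],cv2.COLOR_RGB2HSV)
b=(cv2.inRange(hsv,np.array((95,50,30)),np.array((125,255,255)))>0)&(x>.5)&(x<.63)&(y>.12)&(y<.25)&(z<.075);p=W[b];print(len(p),np.percentile(p,[2,50,98],axis=0).round(3) if len(p) else 0)
E
```

```text
wrist 8492
-0.09 134 x [0.012 0.019 0.021] y [-0.023  0.022]
-0.08 4925 x [0.012 0.045 0.047] y [-0.024  0.023]
-0.07 801 x [0.011 0.018 0.019] y [-0.028  0.029]
-0.06 430 x [0.012 0.013 0.018] y [-0.033  0.033]
-0.05 902 x [0.012 0.013 0.014] y [-0.034  0.035]
-0.04 591 x [-0.003  0.011  0.014] y [-0.034  0.034]
-0.03 233 x [-0.009  0.     0.008] y [-0.025  0.033]
-0.02 176 x [-0.009 -0.002  0.012] y [-0.026  0.025]
-0.01 226 x [-0.009  0.008  0.012] y [-0.035  0.035]
-0.0 74 x [0.001 0.006 0.012] y [-0.026  0.024]
scene 149
-0.09 4 x [0.015 0.016 0.035] y [-0.012  0.026]
-0.08 40 x [0.036 0.04  0.044] y [-0.023  0.026]
-0.07 37 x [0.031 0.034 0.038] y [-0.019  0.025]
-0.06 15 x [0.027 0.031 0.033] y [-0.014  0.025]
-0.05 6 x [-0.015 -0.013  0.027] y [-0.026  0.033]
-0.03 5 x [-0.013 -0.012  0.01 ] y [-0.024  0.033]
-0.02 9 x [-0.013 -0.012  0.005] y [-0.031  0.031]
-0.01 24 x [-0.012 -0.006 -0.001] y [-0.027  0.033]
-0.0 4 x [-0.011  0.001  0.006] y [-0.023  0.031]
side 279
-0.09 16 x [-0.017  0.011  0.015] y [-0.032 -0.02 ]
-0.08 76 x [-0.014  0.04   0.045] y [-0.027  0.022]
-0.07 78 x [-0.016  0.034  0.038] y [-0.031  0.022]
-0.06 65 x [-0.003  0.028  0.032] y [-0.031  0.021]
-0.05 31 x [0.02  0.024 0.027] y [-0.025  0.023]
-0.04 5 x [0.019 0.02  0.021] y [-0.026 -0.021]
155 [[0.613 0.128 0.013]
 [0.622 0.191 0.059]
 [0.626 0.249 0.075]]
```

```bash
python3 - <<'E'
from h import *
st=robot.sense();s0=np.load("w8.npz")["img"];print("tile colour ref",s0[180,315])
for a in("scene","side"):
    s,T,W=snap(a);P=(W-st["tcp_pos"])@R(st["ee_rot"]);im=s["img"].astype(int)
    b=(im[...,2]-im[...,0]>45)&(im[...,1]-im[...,0]>20)&(abs(P[...,2])<.11)&(abs(P[...,0]-.02)<.06)&(abs(P[...,1])<.03)
    k,L,S,C=cv2.connectedComponentsWithStats(b.astype(np.uint8))
    i=1+np.argmax(S[1:,4]);p=P[L==i];print(a,S[1:,4],C[i])
    m=np.median(p,0);p=p[np.abs(p-m).max(1)<.08]
    c=np.polyfit(p[:,2],p[:,0],1)
    for _ in range(3):
        r=abs(p[:,0]-np.polyval(c,p[:,2]))<.004;c=np.polyfit(p[r,2],p[r,0],1)
    q=p[r];print("x=",c.round(4),"pitch",np.degrees(np.arctan(1/-c[0])).round(1),"z range",q[:,2].min().round(4),q[:,2].max().round(4),"x range",q[:,0].min().round(4),q[:,0].max().round(4),"y",q[:,1].min().round(3),q[:,1].max().round(3))
E
```

```text
tile colour ref [133 188 233]
scene [89  4] [264.65168539  84.92134831]
x= [-0.5962 -0.0048] pitch 59.2 z range -0.0788 -0.0534 x range 0.0272 0.0445 y -0.025 0.027
side [215] [314.70697674 203.60930233]
x= [-0.602  -0.0043] pitch 59.0 z range -0.0791 -0.0352 x range 0.0193 0.0453 y -0.027 0.022
```

The tile's nose caught the leaning lid and pitched it up about 59° in the grip. Its rear edge is still at the tool, so I'll set that edge on the stack at the front, ease the grip to let the tile down, then regrip and square it.

Request:
apply_moves(deltas=[[0, [0.03, 0, 0], 0], [0, [0.0358, 0, 0], 0], [0, [0, 0, 0.03], 0], [0, [0, 0, 0.04], 0], [0, [0, 0, 0.04], 0], [0, [0, 0, 0.03], 0], [0, [0, 0, 0.02], 0], [0, [0, 0, 0.008], 0], [0, [0, 0, 0], 0], [0, [0, 0, 0], 0]])

```text
time_s: 20.2
tcp_pos: [0.5258, 0.1877, 0.0337]
ee_rot: [-0.0, 1.0, 0.001, 0.001]
wrist_force: [0.2, -0.4, -0.9]
finger_gap: 0.569
finger_force: 63.3
```

Request:
apply_moves(deltas=[[0, [-0.001, 0, 0.004], 0], [0, [0, 0, 0.003], 0], [0, [0, 0, 0.001], 0], [0, [0, 0, 0.001], 0], [0, [0, 0, 0], 0]], force=20)

```text
time_s: 20.7
tcp_pos: [0.5252, 0.1884, 0.0272]
ee_rot: [-0.001, 1.0, 0.002, 0.002]
wrist_force: [-8.4, -1.1, 18.5]
finger_gap: 0.564
finger_force: 73.5
```

Request:
apply_moves(deltas=[[0.1, [0, 0, -0.0015], 0], [0.12, [0, 0, 0], 0], [0.13, [0, 0, 0], 0], [0.14, [0, 0, 0], 0], [0.15, [0, 0, 0], 0], [0.16, [0, 0, 0], 0], [0.17, [0, 0, 0], 0]], force=20)

```text
time_s: 21.4
tcp_pos: [0.525, 0.1881, 0.0272]
ee_rot: [-0.001, 1.0, 0.002, 0.002]
wrist_force: [-2.5, -0.3, 9.4]
finger_gap: 0.587
finger_force: 7.2
```

```bash
cat >> h.py <<'E'
def pitch():
  st=robot.sense()
  for a in("scene","side"):
    s,T,W=snap(a);P=(W-st["tcp_pos"])@R(st["ee_rot"]);im=s["img"].astype(int)
    b=(im[...,2]-im[...,0]>45)&(im[...,1]-im[...,0]>20)&(abs(P[...,2])<.11)&(abs(P[...,0]-.03)<.07)&(abs(P[...,1])<.03)&(W[...,0]<.608)
    p=P[b];print(a,len(p))
    if len(p)<8: continue
    c=np.polyfit(p[:,0],p[:,2],1);print("z=",c.round(3),"x",np.percentile(p[:,0],[2,98]).round(4),"z",np.percentile(p[:,2],[2,98]).round(4))
  print(st["tcp_pos"].round(4),st["wrist_force"].round(1),st["finger_gap"],st["finger_force"])
E
python3 -c "
from h import *
pitch()"
```

```text
scene 78
z= [-1.537 -0.014] x [-0.0026  0.0442] z [-0.08   -0.0078]
side 176
z= [-1.423 -0.016] x [0.0257 0.0456] z [-0.0785 -0.0521]
[0.525  0.1881 0.0272] [-2.5 -0.3  9.4] 0.5867760683584394 7.232261169701815
```

Request:
apply_moves(deltas=[[0.175, [0, 0, -0.001], 0], [0.18, [0, 0, 0], 0], [0.183, [0, 0, 0], 0], [0.186, [0, 0, 0], 0], [0.189, [0, 0, 0], 0], [0.192, [0, 0, 0], 0], [0.195, [0, 0, 0], 0], [0.2, [0, 0, 0], 0]])

```text
time_s: 22.3
tcp_pos: [0.5249, 0.1876, 0.0272]
ee_rot: [-0.0, 1.0, 0.001, 0.001]
wrist_force: [-0.9, -1.6, 6.3]
finger_gap: 0.6
finger_force: 2.8
```

```bash
python3 -c "
from h import *
pitch()"
```

```text
scene 148
z= [ 0.016 -0.004] x [-0.0013  0.0806] z [-0.0073  0.0008]
side 387
z= [-0.014 -0.002] x [0.0188 0.0821] z [-0.0056  0.0025]
[0.5249 0.1876 0.0272] [-0.9 -1.6  6.3] 0.599846927291851 2.7625365945277736
```

The tile now lies flat on the stack. Opening a little more and rising to measure.

Request:
apply_moves(deltas=[[0.23, [0, 0, 0], 0], [0.26, [0, 0, 0], 0], [0.28, [0, 0, -0.01], 0], [0.28, [0, 0, -0.03], 0], [0.28, [0, 0, -0.04], 0], [0.28, [0, 0, -0.04], 0], [0.28, [-0.02, 0, -0.04], 0], [0.28, [-0.04, 0, -0.02], 0], [0.28, [-0.02, 0, 0], 0], [0.28, [0, 0, 0], 0]])

```text
time_s: 23.4
tcp_pos: [0.4423, 0.1876, 0.2071]
ee_rot: [-0.0, 1.0, 0.002, 0.001]
wrist_force: [0.4, 0.0, -0.4]
finger_gap: 0.64
finger_force: 0.0
```

```bash
python3 - <<'E'
from h import *
s,T,W=snap("wrist");st=robot.sense();print(st["tcp_pos"].round(4))
im=s["img"].astype(int);x,y,z=W[...,0],W[...,1],W[...,2]
reg=(abs(x-.566)<.06)&(abs(y-.188)<.05)
b=reg&(im[...,2]-im[...,0]>40)&(z>.02)&(z<.035);p=W[b]
print("blue",len(p),np.median(p[:,2]),fitbox(p))
for sg in(1,-1):
    xs=np.arange(.535,.6,.004);ys=[sg*np.percentile(sg*p[abs(p[:,0]-q)<.002,1],99) for q in xs];c=np.polyfit(xs,ys,1);print("edge",np.degrees(c[0]).round(2),np.polyval(c,.566).round(4))
print("x ends",np.percentile(p[:,0],[.5,99.5]))
A=np.c_[p[:,:2]-[.566,.188],np.ones(len(p))];print("plane",np.linalg.lstsq(A,p[:,2],rcond=None)[0].round(4))
w=reg&(im.min(-1)>140)&(z>.01)&(z<.027);q=W[w];print("white",len(q),np.percentile(q,[2,50,98],axis=0).round(4) if len(q) else "")
lid()
E
```

```text
[0.4432 0.1875 0.2064]
blue 4840 0.02738760088097944 (np.float64(-0.7), array([563.8, 188.6]), array([86.7, 48.1]))
edge -0.8 0.2128
edge -0.56 0.1642
x ends [0.5193862  0.60786264]
plane [ 0.0009 -0.0014  0.0274]
white 1359 [[0.5214 0.1651 0.0213]
 [0.5608 0.1899 0.0265]
 [0.6116 0.214  0.027 ]]
side 495
lid angle 1.5247137991129716 [0.613 0.124 0.075] [0.626 0.25  0.188]
scene 380
lid angle 1.51978140863468 [0.611 0.123 0.075] [0.626 0.25  0.19 ]
```

The blue tile lies flat on the stack, with its centre about 2 mm from the pad centre. Its top is at z 0.0274 and its yaw matches the white tile under it. Next I'll regrip the lip and bring the lid down.

Request:
apply_moves(deltas=[[0, [0, 0, -0.04], -0.6], [0, [0.03, 0, -0.004], 0], [0, [0.04, 0.0004, 0], 0], [0, [0.045, 0.0005, 0], 0], [0, [0.045, 0.0005, 0], 0], [0, [0.047, 0, 0], 0], [0, [0, 0, 0], 0], [0, [0, 0, 0.025], 0], [0, [0, 0, 0.02], 0], [0, [0, 0, 0], 0]])

```text
time_s: 24.55
tcp_pos: [0.6497, 0.1881, 0.2]
ee_rot: [0.001, 1.0, 0.007, -0.004]
wrist_force: [-0.3, -0.6, -0.8]
finger_gap: 0.499
finger_force: 0.0
```

Request:
apply_moves(deltas=[[0, [0, 0, 0.006], 0], [0, [0, 0, 0.005], 0], [0, [0, 0, 0], 0]])

```text
time_s: 24.85
tcp_pos: [0.6509, 0.1886, 0.1941]
ee_rot: [-0.0, 1.0, 0.007, 0.0]
wrist_force: [0.5, -0.4, -0.8]
finger_gap: 0.498
finger_force: 0.0
```

Request:
apply_moves(deltas=[[-0.2, [0, 0, 0], 0], [-0.4, [0, 0, 0], 0], [-0.5, [0, 0, 0], 0], [-0.5, [0, 0, 0], 0]], force=30)

```text
time_s: 25.25
tcp_pos: [0.6511, 0.1892, 0.1947]
ee_rot: [-0.0, 1.0, 0.007, 0.001]
wrist_force: [0.1, 3.6, 1.6]
finger_gap: 0.312
finger_force: 29.5
```

```bash
python3 - <<'E'
from h import *
lid();st=robot.sense();print(st["tcp_pos"].round(4),st["wrist_force"].round(1),st["finger_gap"],st["finger_force"])
E
```

```text
side 502
lid angle 1.5248659685025352 [0.613 0.129 0.075] [0.627 0.25  0.189]
scene 391
lid angle 1.518786102297624 [0.611 0.123 0.075] [0.625 0.25  0.188]
[0.651  0.1891 0.1944] [0.7 5.5 1.8] 0.3092470927693577 29.705195724964142
```

Request:
apply_moves(deltas=[[-0.5, [-0.008, 0, -0.0007], 0], [-0.5, [-0.0089, 0, -0.0006], 0], [-0.5, [-0.0141, 0, 0.0005], 0], [-0.5, [-0.0141, 0, 0.002], 0], [-0.5, [-0.0137, 0, 0.0032], 0], [-0.5, [-0.0133, 0, 0.0047], 0], [-0.5, [-0.0128, 0, 0.0059], 0], [-0.5, [-0.0121, 0, 0.0073], 0], [-0.5, [-0.0115, 0, 0.0084], 0], [-0.5, [0, 0, 0], 0]])

```text
time_s: 26.35
tcp_pos: [0.541, 0.1865, 0.1617]
ee_rot: [0.001, 1.0, 0.007, -0.001]
wrist_force: [-0.6, 1.5, -0.1]
finger_gap: 0.251
finger_force: 0.0
```

Request:
apply_moves(deltas=[[-0.5, [-0.0104, 0, 0.0094], 0], [-0.5, [-0.0095, 0, 0.0106], 0], [-0.5, [-0.0084, 0, 0.0114], 0], [-0.5, [0, 0, 0], 0]])

```text
time_s: 26.75
tcp_pos: [0.5133, 0.1862, 0.1304]
ee_rot: [0.001, 1.0, 0.007, -0.001]
wrist_force: [0.4, -0.5, -0.2]
finger_gap: 0.25
finger_force: 0.0
```

```bash
python3 - <<'E'
from h import *
lid();st=robot.sense();print(st["tcp_pos"].round(4),st["wrist_force"].round(1),st["finger_gap"],st["finger_force"])
E
```

```text
side 821
lid angle 0.38835148007285497 [0.502 0.124 0.075] [0.585 0.25  0.171]
scene 380
lid angle 0.33198368800724837 [0.501 0.122 0.075] [0.58  0.25  0.129]
[0.5147 0.1866 0.1323] [ 0.9 -0.2  1. ] 0.24926411191361228 0.0
```

```bash
python3 - <<'E'
from h import *
for a in("side","scene"):
    s,T,W=snap(a);im=s["img"].astype(int);x,y,z=W[...,0],W[...,1],W[...,2]
    b=(im[...,2]-im[...,0]>60)&(x>.45)&(x<.7)&(y>.12)&(y<.255)&(z>.03)&(z<.25);p=W[b]
    print(a,[(round(q,2),np.percentile(p[abs(p[:,0]-q)<.005,2],[5,50,95]).round(3).tolist(),int((abs(p[:,0]-q)<.005).sum())) for q in np.arange(.49,.64,.02) if (abs(p[:,0]-q)<.005).sum()>3])
    o=(im[...,0]-im[...,2]>90)&(im[...,0]>im[...,1]+40)&(x>.4)&(x<.7)&(y>.14)&(y<.24);o=W[o];print("orange",len(o),np.percentile(o,[3,50,97],axis=0).round(3).tolist() if len(o) else 0)
E
```

```text
side [(np.float64(0.51), [0.089, 0.093, 0.102], 58), (np.float64(0.53), [0.085, 0.088, 0.091], 127), (np.float64(0.55), [0.08, 0.082, 0.085], 160), (np.float64(0.57), [0.073, 0.076, 0.079], 152), (np.float64(0.59), [0.067, 0.07, 0.072], 150), (np.float64(0.61), [0.06, 0.063, 0.065], 143), (np.float64(0.63), [0.054, 0.057, 0.059], 27)]
orange 135 [[0.487, 0.174, 0.065], [0.496, 0.191, 0.091], [0.505, 0.201, 0.124]]
scene [(np.float64(0.51), [0.091, 0.094, 0.129], 29), (np.float64(0.53), [0.085, 0.088, 0.091], 58), (np.float64(0.55), [0.079, 0.082, 0.085], 63), (np.float64(0.57), [0.073, 0.076, 0.08], 65), (np.float64(0.59), [0.066, 0.069, 0.072], 66), (np.float64(0.61), [0.06, 0.063, 0.065], 57), (np.float64(0.63), [0.054, 0.057, 0.058], 10)]
orange 83 [[0.486, 0.172, 0.073], [0.497, 0.185, 0.099], [0.505, 0.202, 0.124]]
```

The lid is at 0.30 rad. The grip slipped off on the way down, but the lid followed. Next I'll close the fingers and press the lid shut behind the tab.

Request:
apply_moves(deltas=[[-0.2, [0, 0, -0.02], 0], [-0.6, [0, 0, -0.02], 0], [-1, [0.009, 0, 0], 0], [-1, [0.008, 0, 0], 0], [-1, [0, 0, 0], 0], [-1, [0, 0, 0.02], 0], [-1, [0, 0, 0.02], 0], [-1, [0, 0, 0.015], 0], [-1, [0, 0, 0.01], 0], [-1, [0, 0, 0], 0]])

```text
time_s: 27.95
tcp_pos: [0.5302, 0.1867, 0.1048]
ee_rot: [0.001, 1.0, 0.007, -0.002]
wrist_force: [0.3, 0.0, 0.3]
finger_gap: 0.001
finger_force: 0.0
```

Request:
apply_moves(deltas=[[-1, [0, 0, 0.006], 0], [-1, [0, 0, 0.006], 0], [-1, [0, 0, 0.006], 0], [-1, [0, 0, 0.006], 0], [-1, [0, 0, 0.004], 0], [-1, [0, 0, 0.003], 0], [-1, [0, 0, 0], 0]])

```text
time_s: 28.65
tcp_pos: [0.5311, 0.1871, 0.0759]
ee_rot: [-0.0, 1.0, 0.007, -0.0]
wrist_force: [-1.7, -0.4, 1.7]
finger_gap: 0.001
finger_force: 1.0
```

Request:
apply_moves(deltas=[[-1, [0, 0, 0.002], 0], [-1, [0, 0, 0.002], 0], [-1, [0, 0, 0.002], 0], [-1, [0, 0, 0.002], 0], [-1, [0, 0, 0], 0]])

```text
time_s: 29.15
tcp_pos: [0.5308, 0.1868, 0.0669]
ee_rot: [0.0, 1.0, 0.007, -0.001]
wrist_force: [0.5, 0.3, 0.6]
finger_gap: 0.0
finger_force: 0.0
```

Request:
apply_moves(deltas=[[-1, [0, 0, 0.0015], 0], [-1, [0, 0, 0.0015], 0], [-1, [0, 0, 0.0005], 0], [-1, [0, 0, 0], 0]])

```text
time_s: 29.55
tcp_pos: [0.5311, 0.187, 0.0645]
ee_rot: [0.0, 1.0, 0.007, 0.0]
wrist_force: [-1.2, -1.0, 3.2]
finger_gap: -0.001
finger_force: 1.7
```

```bash
cat >> h.py <<'E'
def lid2():
  for a in("side","scene"):
    s,T,W=snap(a);im=s["img"].astype(int);x,y,z=W[...,0],W[...,1],W[...,2]
    b=(im[...,2]-im[...,0]>60)&(x>.45)&(x<.7)&(y>.12)&(y<.255)&(z>.03)&(z<.25);p=W[b]
    print(a,[(round(float(q),2),float(np.median(p[abs(p[:,0]-q)<.005,2]).round(4))) for q in np.arange(.51,.64,.02) if (abs(p[:,0]-q)<.005).sum()>3])
    o=(im[...,0]-im[...,2]>90)&(im[...,0]>im[...,1]+40)&(x>.4)&(x<.6)&(y>.14)&(y<.24);o=W[o];print("orange",len(o),np.percentile(o,[3,50,97],axis=0).round(3).tolist() if len(o) else 0)
  st=robot.sense();print(st["tcp_pos"].round(4),st["wrist_force"].round(1))
E
python3 -c "
from h import *
lid2()"
```

```text
side [(0.51, 0.0574), (0.53, 0.0581), (0.55, 0.0583), (0.57, 0.0583), (0.59, 0.0582), (0.61, 0.0575), (0.63, 0.0569)]
orange 91 [[0.479, 0.169, 0.05], [0.49, 0.189, 0.081], [0.496, 0.202, 0.083]]
scene [(0.51, 0.0576), (0.53, 0.0582), (0.55, 0.0587), (0.57, 0.0587), (0.59, 0.0586), (0.61, 0.0578), (0.63, 0.0552)]
orange 46 [[0.479, 0.171, 0.052], [0.49, 0.184, 0.08], [0.495, 0.202, 0.084]]
[0.5311 0.187  0.0645] [-2.7 -0.8  3.5]
```

Request:
apply_moves(deltas=[[-1, [0, 0, 0.0015], 0], [-1, [0, 0, 0.001], 0], [-1, [0, 0, 0], 0]])

```text
time_s: 29.95
tcp_pos: [0.5312, 0.1871, 0.0642]
ee_rot: [0.0, 1.0, 0.007, 0.0]
wrist_force: [-10.6, -3.0, 17.3]
finger_gap: -0.003
finger_force: 9.3
```

Request:
apply_moves(deltas=[[-1, [0, 0, -0.02], 0], [-1, [0, 0, -0.03], 0], [-1, [0, 0, -0.04], 0], [-1, [-0.02, 0, -0.04], 0], [-1, [-0.03, 0, -0.03], 0], [-1, [-0.02, 0, 0], 0], [-1, [0, 0, 0], 0]])

```text
time_s: 30.65
tcp_pos: [0.4602, 0.1864, 0.223]
ee_rot: [-0.0, 1.0, 0.007, 0.001]
wrist_force: [0.3, -0.3, -0.2]
finger_gap: -0.001
finger_force: 0.0
```

```bash
python3 - <<'E'
from h import *
lid2()
s,T,W=snap("wrist");x,y,z=W[...,0],W[...,1],W[...,2];reg=(x>.46)&(x<.66)&(y>.1)&(y<.28)
m=reg&(z>.053)&(z<.064)&(x>.505);p=W[m];A=np.c_[p[:,:2]-[.566,.188],np.ones(len(p))];print("lid plane",np.linalg.lstsq(A,p[:,2],rcond=None)[0].round(4))
m=reg&(z>.07)&(z<.09)&(x<.52);print("lip",m.sum(),np.median(z[m]),fitbox(W[m]))
E
```

```text
side [(0.51, 0.0574), (0.53, 0.0583), (0.55, 0.0582), (0.57, 0.0582), (0.59, 0.0582), (0.61, 0.0574), (0.63, 0.0569)]
orange 91 [[0.479, 0.166, 0.044], [0.489, 0.189, 0.08], [0.496, 0.201, 0.083]]
scene [(0.51, 0.0575), (0.53, 0.0581), (0.55, 0.0589), (0.57, 0.0579), (0.59, 0.0583), (0.61, 0.058), (0.63, 0.0559)]
orange 48 [[0.479, 0.173, 0.05], [0.49, 0.186, 0.081], [0.495, 0.202, 0.083]]
[0.4612 0.1861 0.2212] [-0.  -1.1  0.3]
lid plane [-0.0023 -0.0001  0.0563]
lip 566 0.0791458928979836 (np.float64(1.0), array([489.4, 187.7]), array([16.8, 28.7]))
```

The lid is flat and the lip is back at its starting place (489.4 mm in x), so the tab has snapped home and the robot is clear.

```bash
python3 -c "
from workcell import robot
print(robot.sign_off())"
```

```text
the job is handed in; nothing more can be done
None
```

The job is handed in: the blue tile lies flat on the two white tiles (about 2 mm off centre and about 1.5° off the case) and the lid is latched, though the tile tipped up against the lid once and had to be let down from a steep angle, and the lid leaned back to 1.52 rad before I closed it.

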